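# Book in a delivery at the workshop bench

### The job

Book in the delivery: lay the tag block flat and square, fully down in the pocket of the wooden-rimmed cradle; stand every tin upright on the middle of a pad of the reader, one tin to a pad, turned so that its label squarely faces the scanner block; and stack all the parts boxes in one pile on the weighing plate, each locked down over the lugs below it (these three in any order). When all of that is in place, push the black key on the reader down and let it spring back. Leave everything in place and do not disturb the other things on the bench; a tin may get knocked aside on the way, so set it right.

Things in the scene. Friction and masses are not known exactly. Their poses are not given: they have to be found in the camera images.
- tin_a: closed steel tin, an upright cylinder 62 mm in diameter, 72 mm high, 0.35 kg, bottom-heavy; origin at the centre of its underside, z up. Its own +x axis points out through the middle of its paper bar-code label; a paper stripe on the lid runs from the centre to the rim above the label. Absent ones (0 or 1 of the 3) are None.
- tin_b: closed steel tin, an upright cylinder 62 mm in diameter, 72 mm high, 0.35 kg, bottom-heavy; origin at the centre of its underside, z up. Its own +x axis points out through the middle of its paper bar-code label; a paper stripe on the lid runs from the centre to the rim above the label. Absent ones (0 or 1 of the 3) are None.
- tin_c: closed steel tin, an upright cylinder 62 mm in diameter, 72 mm high, 0.35 kg, bottom-heavy; origin at the centre of its underside, z up. Its own +x axis points out through the middle of its paper bar-code label; a paper stripe on the lid runs from the centre to the rim above the label. Absent ones (0 or 1 of the 3) are None.
- box_a: lidded grey parts box 120 (x) by 56 (y) by 50 mm high, 0.35 kg, upright; origin at the centre of its underside. On the lid at x = +-38 mm two tapered round lugs, 20 mm across, 8 mm high; in the base at x = +-38 mm two 24 mm square recesses, 10 mm deep, that go over lugs. Stacks at 50 mm pitch, either way round; all alike. Absent ones (0 or 1 of 3) are None.
- box_b: lidded grey parts box 120 (x) by 56 (y) by 50 mm high, 0.35 kg, upright; origin at the centre of its underside. On the lid at x = +-38 mm two tapered round lugs, 20 mm across, 8 mm high; in the base at x = +-38 mm two 24 mm square recesses, 10 mm deep, that go over lugs. Stacks at 50 mm pitch, either way round; all alike. Absent ones (0 or 1 of 3) are None.
- box_c: lidded grey parts box 120 (x) by 56 (y) by 50 mm high, 0.35 kg, upright; origin at the centre of its underside. On the lid at x = +-38 mm two tapered round lugs, 20 mm across, 8 mm high; in the base at x = +-38 mm two 24 mm square recesses, 10 mm deep, that go over lugs. Stacks at 50 mm pitch, either way round; all alike. Absent ones (0 or 1 of 3) are None.
- scale: fixed weighing plate 130 mm (x) by 66 mm (y) by 20 mm high, with two lugs on top like those on the box lids, at x = +-38 mm; origin at the centre of its underside, on the bench. The lowest box locks over it, its underside then 20 mm above the bench, the next at 70 mm, the third at 120 mm.
- tag: delivery tag block: flat aluminium plate 90 (x) by 60 (y) by 12 mm thick, lying flat, with an upright black grip rib on top, 50 mm long (along x), 14 mm thick (along y), from 12 to 42 mm above the underside; 0.15 kg; origin at the centre of its underside. It fits the cradle either way round.
- cradle: fixed wooden-rimmed cradle 124 mm (x) by 94 mm (y) by 15 mm high with a rectangular pocket 94 mm (x) by 64 mm (y), 9 mm deep; origin at the centre of its underside, on the bench; the pocket floor is 6 mm above the bench. The seated tag block lies flat on that floor, its long side along the pocket's.
- reader: fixed label reader: deck 4 mm high, 150 (x) by 310 mm (y), with three round black pads of 70 mm, 105 mm apart along y, and behind them a grey scanner block 55 mm high with a window for each pad. Origin on the bench under the middle pad; +x points from pads to scanner block (face at x = 78 mm). A label faces it when the tin's +x points along the reader's +x.
- pad0 (a point): centre of the left (+y) pad on the reader's deck, on its upper face, 4 mm above the bench
- pad1 (a point): centre of the middle pad on the reader's deck, on its upper face, 4 mm above the bench
- pad2 (a point): centre of the right (-y) pad on the reader's deck, on its upper face, 4 mm above the bench
- scanner_face (a point): middle of the scanner block's window face, 30 mm above the bench
- key_top (a point): top centre of the black round push key (32 mm across) in a small grey housing at the left (+y) end of the reader
- key (a joint): travel of that key in m: 0 = up, 0.006 = fully down (5 N); it springs back
- tape: bystander: yellow tape measure, 60 x 38 x 55 mm high; origin at its underside; not to be moved
- wrench: bystander: steel wrench lying on the bench; origin at its underside; not to be moved
- hammer: bystander: hammer lying at the left side; origin at its underside; not to be moved
- spray: bystander: spray can 60 mm across, 170 mm high; origin at its underside; not to be moved
- pot: bystander: open white plastic pot 90 mm across, 90 mm high; origin at its underside; not to be moved
- jar: bystander: lidded jar 70 mm across, 90 mm high; origin at its underside; not to be moved
- driver: bystander: screwdriver lying on the bench; origin at its underside; not to be moved
Not all that is in view belongs to the job. What is shaped like the tag but blue or red is not meant.

How it is judged:
On the way, in this order (a step that is already met when the one before it is completed fails the run):
1. the tag block is seated in the cradle, every tin stands on a pad with its label facing the scanner, and all boxes are locked in one pile on the weighing plate (horizontal distance between tag and cradle below 0.005 m and z of tag in the frame of cradle between 0.0035 and 0.0085 m and angle between each of tag, box_a, box_b, box_c's own z axis and vertical below 0.05 rad and angle between the x axis of tag and the x axis of cradle, either way round below 0.09 rad and (horizontal distance between tin_a and pad0 below 0.015 m or horizontal distance between tin_a and pad1 below 0.015 m or horizontal distance between tin_a and pad2 below 0.015 m) and z of tin_a in the frame of reader between 0 and 0.008 m and angle between each of tin_a, tin_b, tin_c's own z axis and vertical below 0.08 rad and angle between the x axis of each of tin_a, tin_b, tin_c and the x axis of reader, either way round below 0.17 rad and x of scanner_face in the frame of tin_a above 0.03 m and (horizontal distance between tin_b and pad0 below 0.015 m or horizontal distance between tin_b and pad1 below 0.015 m or horizontal distance between tin_b and pad2 below 0.015 m) and z of tin_b in the frame of reader between 0 and 0.008 m and x of scanner_face in the frame of tin_b above 0.03 m and (horizontal distance between tin_c and pad0 below 0.015 m or horizontal distance between tin_c and pad1 below 0.015 m or horizontal distance between tin_c and pad2 below 0.015 m) and z of tin_c in the frame of reader between 0 and 0.008 m and x of scanner_face in the frame of tin_c above 0.03 m and x of box_a in the frame of scale between -0.01 and 0.01 m and y of box_a in the frame of scale between -0.01 and 0.01 m and angle between the x axis of each of box_a, box_b, box_c and the x axis of scale, either way round below 0.2 rad and (height (world z) of box_a between 0.017 and 0.023 m or height (world z) of box_a between 0.067 and 0.073 m or height (world z) of box_a between 0.117 and 0.123 m) and x of box_b in the frame of scale between -0.01 and 0.01 m and y of box_b in the frame of scale between -0.01 and 0.01 m and (height (world z) of box_b between 0.017 and 0.023 m or height (world z) of box_b between 0.067 and 0.073 m or height (world z) of box_b between 0.117 and 0.123 m) and x of box_c in the frame of scale between -0.01 and 0.01 m and y of box_c in the frame of scale between -0.01 and 0.01 m and (height (world z) of box_c between 0.017 and 0.023 m or height (world z) of box_c between 0.067 and 0.073 m or height (world z) of box_c between 0.117 and 0.123 m)), for 0.2 s.
2. with all of that in place the key is pushed down (all of step 1 and value of joint key above 0.004 m), for 0.05 s.
At the end, for the whole second after the job is handed in: Tag flat on the pocket floor (5 mm, height 2.5 mm); each tin upright within 15 mm of a pad centre, label within 0.17 rad of facing the scanner; each box upright on the pile within 10 mm, 0.2 rad and 3 mm of its locked height (20, 70 or 120 mm); key up; all at rest (all of step 1 and linear speed of each of tin_a, tin_b, tin_c, box_a, box_b, box_c, tag below 0.02 m/s and value of joint key below 0.002 m); the robot touches nothing.
It fails at once if one of the other things on the bench is moved more than 5 cm (distance of any of tape, wrench, hammer, spray, pot, jar, driver from where it was at the start of the episode above 0.05 m).
Of tin_a, tin_b, tin_c only 2 to 3 are there at a start; the rules pass over those that are not, and their reading is None.
Of box_a, box_b, box_c only 2 to 3 are there at a start; the rules pass over those that are not, and their reading is None.
At some moment in a run one of tin_a, tin_b, tin_c may be knocked a few centimetres aside while the robot is not near it.
It also fails if it takes over 210 s, if anything falls off the work surface, if the arm or the gripper's body presses on something with over 40 N, if the wrist force passes 120 N, or if a joint passes its speed limit or range.

### The arm

A 6-joint arm with a two-finger parallel gripper is mounted at the origin on the work surface. World frame = base frame: x ahead of the robot, y to its left, z up, the work surface at z = 0. Lengths are in m, angles in rad, forces in N, time in s.
With the tool pointing down it reaches from about 0.35 to 0.775 m from the base axis. Payload 5.5 kg.
Tool frame: the origin (TCP) lies midway between the tips of the shut fingers; the grasp point (between the pads) lies 19 mm behind it; z points along the fingers, y is the line along which they close (so a half turn about z gives the same grasp; the last joint's range is limited). The gripper opens to 85 mm and grips with 20 to 120 N. Pads are 22 mm wide; open, the fingers measure 114 mm over their backs; the gripper's body (76 mm by 85 mm) begins 54 mm behind the grasp point. The pads swing forward as they close: fully open they stand 13 mm farther back than shut.
Start: joints at [-1.279, 0.313, 0.046, 1.304, 0, 1.431], TCP at [0.241, -0.522, 0.231] pointing down, gripper open.
Joint ranges: [-2.76, 2.76], [-0.86, 1.69], [-1.03, 1.26], [-2.2, 2.34], [-1.47, 1.5], [-3.14, 3.14]. Speed limits (rad/s): [2.57, 2.57, 3.14, 3.14, 3.14, 3.14].

### API

Orientations are given as a unit quaternion [w, x, y, z].
In Python, from workcell import env gives the robot as it stands.
- The arm moves only by the tool move_arm, never from a script. Its argument "targets" is a list of rows, each a list of 3 entries, a list of its own where there are three numbers: the shift along the tool's x, y, z in mm, then the turn, a rotation vector about the tool's x, y, z in units of 10 degrees (1.0 is 10 degrees), then the closure, from -1 (fully open) to 1 (shut). In form: [[[dx, dy, dz], [ax, ay, az], gripper], ...]. A call has 1 to 5 rows; each row is the pose to reach, as a shift and turn from the pose commanded when the call began, along the tool's axes at that moment; what a row does not reach only later rows make up. A row lasts 1/8 s, in which the tool goes at most 62.5 mm and 10.7 degrees, less where a joint would pass 70% of its speed; a pose out of reach is approached as far as the arm can. A call with a gripper value outside its range is refused whole. The fingers move at their own pace and stop on an object; "squeeze" is the grip in N (left out, the last holds). Time passes only in rows, so rows that repeat a pose let the fingers close. It gives the time, the measured TCP pose, the force, the opening and the grip force at its end, in the units of the state.
- env.get_state(): the state, without advancing time (a new reading comes with each control period).
- env.read_camera(name): name is "scene" or "top"; returns a dict with "pixels" (384x512x3 uint8, red, green, blue), "fovy" (degrees; the focal length in pixels is half the picture's height over the tangent of half this angle, whatever the lens; pixels are square), "cx", "cy" (the principal point, pixels), "dist_coeffs" ([k1, k2, p1, p2, k3] as OpenCV has them; the pictures are not rectified), "extrinsics" (4x4, takes a point from world to camera coordinates). Camera axes: x right, y up, looking along -z (the intrinsics and any distortion apply to the point x, -y, -z); pixel columns grow to the right and rows downward; lengths in m; the calibration is good to about 2 mm. A picture is of the moment at which its call begins. There is no depth.
- env.hand_in(): hands the job in; it is judged then, once.
Trained networks look in a picture, given as the dict that the camera call returned (one of the last four; its "shot" number tells which), for a name from the list of things; names that differ only in an ending like _2 or _b are one class to them, and where a whole thing is asked for, a point or a joint stands for the part that bears it (a point fixed in the world has none). Each returns a list of dicts, best first, with "confidence" (0 to 1); they miss things now and then, are a little off and sometimes report something else, mostly with a low value. They report only what shows in the picture. A call takes as long as a camera call. They do not tell look-alikes from the thing itself.
- env.spot_in(thing, picture): "centre" ([x, y, z] in m, in world coordinates, good to about 4 mm: the middle of the surface that is visible of it).
- env.regions_of(thing, picture): "mask" (384x512 bool, what is visible of it).
- env.landmark_of(thing, picture): "centre" ([x, y, z] in m, in world coordinates, good to about 4 mm: a listed point, or the origin of a listed thing).
The state is a dict: "clock": time; "joint_pos": joint angles; "qvel": joint speeds; "tau": joint torques, N m; "tcp_pos": TCP position; "orientation": TCP orientation; "wrist_force": force on the tool from outside, world axes, zero at the start; "ft_torque": the same for the moment, N m; "finger_gap": finger opening in m; "grip_force": force on a finger pad.
Only numpy, scipy, OpenCV 4.12 (cv2) and the standard library are available. Lean on these libraries where they do the work, as an engineer would, in place of code of your own. Each camera call takes 0.05 s, during which the arm holds its last target. There are 200 camera calls.

## Working session

There is one attempt and no reset: what is moved stays moved. The work goes in short steps, Python scripts to look and compute and a tool call to move; the robot and the scene stay as the last step left them, time stands still between calls to the robot, and variables do not carry over. Pictures are saved under pics/ and viewed, at most 14 in all, crops included, and the job is handed in when it is done.

Besides the shell and the picture viewer there is one more tool, called after "Request:" as name([rows], argument=value, ...), one row to a line, values as JSON. move_arm: Moves the arm, as the interface text tells. Its arguments: {"type":"object","properties":{"targets":{"type":"array","items":{"type":"array"}},"squeeze":{"type":"number"}},"required":["targets"]}

```bash
ls; mkdir -p pics
python3 - <<'E'
from workcell import env
import cv2,numpy as np
s=env.get_state();print({k:np.round(v,3).tolist() for k,v in s.items()})
for n in("scene","top"):
    p=env.read_camera(n);cv2.imwrite(f"pics/{n}0.png",cv2.resize(p["pixels"][...,::-1],(800,600),interpolation=cv2.INTER_CUBIC))
    print(n,p["fovy"],p["cx"],p["cy"],p["dist_coeffs"],np.round(p["extrinsics"],3).tolist())
    for t in ["tin_a","box_a","scale","tag","cradle","reader","pad0","pad1","pad2","scanner_face","key_top","tape","wrench","hammer","spray","pot","jar","driver"]:
        try: print(t,[(np.round(d["centre"],3).tolist(),round(d["confidence"],2)) for d in env.landmark_of(t,p)])
        except Exception as e: print(t,e)
E
```

```text
pics
{'clock': 0.0, 'joint_pos': [-1.279, 0.314, 0.045, 1.304, -0.0, 1.431], 'qvel': [-0.0, -0.002, 0.0, 0.002, -0.001, -0.0], 'tau': [-0.002, -48.062, 29.854, 0.019, -0.0, 0.0], 'tcp_pos': [0.24, -0.522, 0.23], 'orientation': [-0.001, 0.977, 0.214, -0.0], 'wrist_force': [-0.485, -0.453, 0.137], 'ft_torque': [0.056, 0.03, 0.011], 'grip_force': 0.0, 'finger_gap': 0.085}
scene 52.43159262007491 249.38756603220392 195.30237865810162 [-0.02905908  0.          0.          0.          0.        ] [[0.478, 0.878, 0.017, -0.258], [-0.66, 0.346, 0.667, 0.305], [0.58, -0.33, 0.745, -1.672], [0.0, 0.0, 0.0, 1.0]]
tin_a [([0.399, 0.315, 0.001], 0.91), ([0.43, -0.199, -0.002], 0.86), ([0.306, -0.419, -0.002], 0.27)]
box_a [([0.448, -0.06, 0.002], 0.71), ([0.445, 0.062, -0.004], 0.7)]
scale [([0.603, 0.348, -0.001], 0.61)]
tag [([0.296, -0.189, 0.004], 0.77), ([0.559, -0.131, 0.002], 0.75), ([0.773, -0.299, 0.001], 0.63)]
cradle [([0.615, -0.345, -0.002], 0.58), ([0.655, 0.096, 0.004], 0.5)]
reader [([0.662, -0.01, 0.004], 0.7)]
pad0 [([0.654, 0.093, 0.005], 0.81), ([0.661, -0.113, 0.006], 0.78), 
[... 1604 characters left out ...]
444, 0.063, 0.002], 0.54), ([0.734, -0.006, 0.033], 0.35)]
pad2 [([0.655, 0.092, 0.003], 0.92), ([0.658, -0.006, -0.002], 0.62), ([0.444, 0.063, 0.002], 0.54), ([0.734, -0.006, 0.033], 0.35)]
scanner_face [([0.733, -0.007, 0.032], 0.75)]
key_top [([0.633, 0.17, 0.019], 0.59)]
tape [([0.563, 0.136, -0.002], 0.62)]
wrench [([0.305, -0.416, -0.0], 0.52)]
hammer [([0.584, 0.552, -0.0], 0.87), ([0.431, 0.461, -0.001], 0.6)]
spray [([0.44, -0.062, -0.0], 0.68), ([0.287, 0.384, -0.003], 0.67), ([0.597, -0.497, 0.001], 0.45)]
pot [([0.596, -0.498, 0.0], 0.94), ([0.442, -0.064, 0.001], 0.15)]
jar [([0.448, -0.498, -0.001], 0.76), ([0.736, -0.008, 0.035], 0.41)]
driver [([0.432, 0.465, -0.002], 0.72)]
```

View pics/scene0.png

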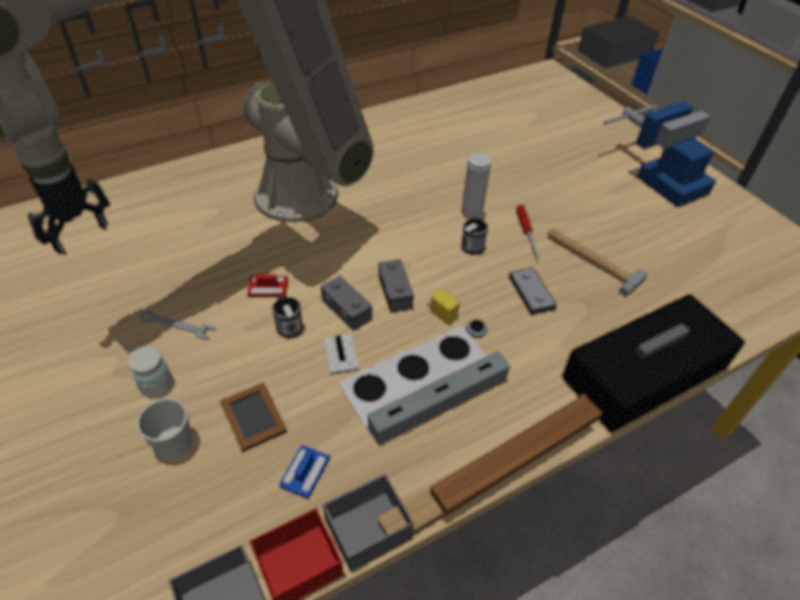

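View pics/top0.png

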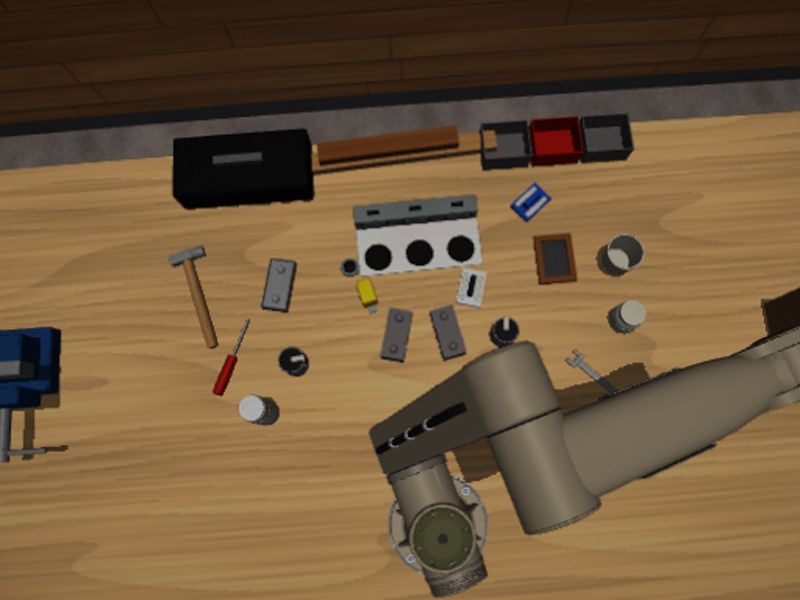

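The scene picture shows two tins (475,236 and 288,316), two boxes (346,302 and 395,285), the scale (532,290), the cradle (253,415), and the reader with its key (477,327).

Tag look-alikes in the scene picture:
- red block at (267,286)
- blue block at (305,470)
- aluminium plate with black rib at (340,352), which matches the description and is the one I'll take

Next I'll fit silhouettes of known size to get precise poses.

```bash
cat > h.py <<'E'
from workcell import env
import cv2,numpy as np
from scipy.optimize import minimize
def cam(p):
    f=192/np.tan(np.radians(p["fovy"])/2)
    K=np.array([[f,0,p["cx"]],[0,f,p["cy"]],[0,0,1]]);F=np.diag([1.,-1,-1,1]);E=F@np.array(p["extrinsics"])
    return K,np.array(p["dist_coeffs"],float),E
def proj(p,P):
    K,d,E=cam(p);return cv2.projectPoints(np.float64(P).reshape(-1,3),cv2.Rodrigues(E[:3,:3])[0],E[:3,3],K,d)[0].reshape(-1,2)
def onplane(p,uv,z):
    K,d,E=cam(p);n=cv2.undistortPoints(np.float64(uv).reshape(-1,1,2),K,d).reshape(-1,2)
    r=np.c_[n,np.ones(len(n))]@E[:3,:3];c=-E[:3,:3].T@E[:3,3]
    return c+r*((z-c[2])/r[:,2])[:,None]
def block(l,w,z0,z1):return [[x,y,z] for x in(-l/2,l/2) for y in(-w/2,w/2) for z in(z0,z1)]
a=np.linspace(0,2*np.pi,40)
M={"tin":[[[.031*np.cos(t),.031*np.sin(t),z] for t in a for z in(0,.072)]],
 "box":[block(.12,.056,0,.05)]+[[[s*.038+.009*np.cos(t),.009*np.sin(t),z] for t in a for z in(.05,.058)] for s in(-1,1)],
 "scale":[block(.13,.066,0,.02)]+[[[s*.038+.009*np.cos(t),.009*np.sin(t),z] for t in a for z in(.02,.028)] for s in(-1,1)],
 "tag":[block(.09,.06,0,.012),block(.05,.014,.012,.042)],
 "cradle":[block(.124,.094,0,.015)]}
def render(p,parts,q,z=0,S=8):
    c,s=np.cos(q[2]),np.sin(q[2]);im=np.zeros((384,512),np.float32);R=np.array([[c,-s,0],[s,c,0],[0,0,1]])
    pts=[proj(p,np.array(m)@R.T+[q[0],q[1],z]) for m in parts];al=np.vstack(pts)
    x0,y0=np.maximum(np.floor(al.min(0)).astype(int)-1,0);x1,y1=np.minimum(np.ceil(al.max(0)).astype(int)+2,[512,384])
    b=np.zeros(((y1-y0)*S,(x1-x0)*S),np.uint8)
    for u in pts:
        h=cv2.convexHull(np.float32((u+.5-[x0,y0])*S-.5)*16).round().astype(np.int32);cv2.fillConvexPoly(b,h,1,shift=4)
    im[y0:y1,x0:x1]=b.reshape(y1-y0,S,x1-x0,S).mean((1,3));return im
def mask(p,name,xy,z=.02):
    uv=proj(p,[[*xy,z]])[0];best=None
    for d in env.regions_of(name,p):
        v,u=np.nonzero(d["mask"]);e=np.hypot(u.mean()-uv[0],v.mean()-uv[1])
        if e<14 and (best is None or e<best[0]):best=(e,np.float32(d["mask"]))
    return None if best is None else best[1]
def fit(obs,kind,q0,z=0):
    obs=[(p,m) for p,m in obs if m is not None]
    best=None
    for yaw in ([0] if kind=="tin" else np.arange(-1.5,1.6,.5)):
        f=lambda q:sum(((render(p,M[kind],(q[0]/100,q[1]/100,q[2] if len(q)>2 else 0),z)-m)**2).sum()/m.sum() for p,m in obs)
        x0=[q0[0]*100,q0[1]*100]+([] if kind=="tin" else [yaw])
        r=minimize(f,x0,method="Nelder-Mead",options=dict(initial_simplex=[x0]+[np.array(x0)+d for d in np.diag([.8,.8,.25][:len(x0)])],maxiter=150))
        if best is None or r.fun<best.fun:best=r
    q=best.x.copy();q[:2]/=100;return q,best.fun/max(len(obs),1),len(obs)
def stripe(p,xy,z=.072):
    """direction of bright lid stripe (rectified lid)"""
    g=np.arange(-26,26.1,1)/1000;X,Y=np.meshgrid(g,g);uv=proj(p,np.c_[X.ravel()+xy[0],Y.ravel()+xy[1],np.full(X.size,z)]).astype(np.float32)
    I=cv2.remap(p["pixels"],uv[:,0].reshape(X.shape),uv[:,1].reshape(X.shape),cv2.INTER_LINEAR).astype(float).mean(2)
    r=np.hypot(X,Y);ok=(r<.026);w=np.clip(I-np.median(I[ok])-25,0,None)*ok
    c=np.array([(w*X).sum(),(w*Y).sum()])/w.sum();return np.arctan2(c[1],c[0]),np.hypot(*c),I.max()
E
python3 - <<'E'
from h import *
P=[env.read_camera(n) for n in("scene","top")]
for name,kind,xy in [("tin_a","tin",(.4,.315)),("tin_a","tin",(.431,-.197)),("box_a","box",(.443,-.063)),("box_a","box",(.445,.063)),("scale","scale",(.6,.349)),("tag","tag",(.557,-.133)),("cradle","cradle",(.616,-.345))]:
    o=[(p,mask(p,name,xy)) for p in P]
    q,f,n=fit(o,kind,xy);print(name,kind,np.round(q,4),"err",round(f,3),n,"each",[np.round(fit([oo],kind,xy)[0],4).tolist() for oo in o if oo[1] is not None])
    if kind=="tin":print("  stripe",[np.round(stripe(p,q),3) for p in P])
for t in("pad0","scanner_face","key_top"):
  for p in P: print(t,[(np.round(d["centre"],4).tolist(),round(d["confidence"],2)) for d in env.landmark_of(t,p) if d["confidence"]>.45])
E
```

```text
tin_a tin [0.4014 0.3133] err 0.029 2 each [[0.4013, 0.3127], [0.4016, 0.3138]]
  stripe [array([-1.61100e+00,  1.30000e-02,  1.51667e+02]), array([-1.42100e+00,  1.30000e-02,  1.52667e+02])]
tin_a tin [ 0.4353 -0.1976] err 0.033 2 each [[0.4355, -0.1974], [0.4351, -0.1976]]
  stripe [array([6.00000e-03, 1.10000e-02, 1.63667e+02]), array([-3.00e-02,  1.30e-02,  1.53e+02])]
box_a box [ 0.4471 -0.0612  0.2008] err 0.034 2 each [[0.446, -0.0606, 0.2027], [0.4481, -0.0614, 0.1919]]
box_a box [0.4485 0.0626 2.8739] err 0.044 2 each [[0.4471, 0.0627, -0.2593], [0.4494, 0.0625, -0.2649]]
scale scale [ 0.6022  0.3472 -0.1982] err 0.076 2 each [[0.599, 0.3494, -0.2576], [0.6023, 0.3469, -0.187]]
tag tag [ 0.559  -0.1309  2.8438] err 0.046 2 each [[0.5584, -0.1301, -0.2938], [0.56, -0.132, -0.2947]]
cradle cradle [ 0.6177 -0.3474  0.008 ] err 0.044 2 each [[0.6184, -0.3492, 0.008], [0.6172, -0.3451, 0.0219]]
pad0 [([0.6571, 0.0977, 0.0065], 0.96), ([0.6593, -0.0039, 0.0019], 0.9), ([0.6616, -0.1123, 0.0055], 0.9)]
pad0 [([0.6607, -0.1157, 0.0041], 0.83), ([0.6574, -0.0066, 0.0036], 0.76), ([0.4347, -0.1944, -0.0005], 0.7), ([0.656, 0.0938, 0.0028], 0.61)]
scanner_face [([0.7316, -0.0054, 0.0314], 0.94), ([0.4428, 0.0618, -0.0035], 0.67)]
scanner_face [([0.732, -0.0073, 0.0336], 0.72)]
key_top [([0.633, 0.1658, 0.0241], 0.52)]
key_top []
```

Run:
```python
from h import *
P=[env.read_camera(n) for n in("scene","top")]
rows=[]
def outl(p,parts,q,im,x0,y0,S):
    c,s=np.cos(q[2]),np.sin(q[2]);R=np.array([[c,-s,0],[s,c,0],[0,0,1]])
    for m in parts:
        u=proj(p,np.array(m)@R.T+[q[0],q[1],0]);h=cv2.convexHull(np.float32((u+.5-[x0,y0])*S)).astype(np.int32);cv2.polylines(im,[h],True,(0,255,0),1)
M["pocket"]=[block(.124,.094,.0149,.015),block(.094,.064,.0149,.015)]
for p in P:
    r=[]
    for k,q in [("scale",(.6022,.3472,-.198)),("pocket",(.6177,-.3474,.012)),("tag",(.559,-.1309,-.295))]:
        u=proj(p,[[q[0],q[1],.01]])[0].astype(int);x0,y0=u-26
        im=cv2.resize(p["pixels"][y0:y0+52,x0:x0+52,::-1],None,fx=5,fy=5,interpolation=cv2.INTER_CUBIC)
        im=np.ascontiguousarray(im);outl(p,M[k],q,im,x0,y0,5);r.append(im)
    rows.append(np.hstack(r))
cv2.imwrite("pics/m1.png",np.vstack(rows))
# pads: dark centroid at z=4mm
for p in P:
    g=cv2.cvtColor(p["pixels"],cv2.COLOR_RGB2GRAY)
    for xy in[(.656,.096),(.659,-.006),(.661,-.113)]:
        G=np.arange(-45,45.1,1)/1000;X,Y=np.meshgrid(G,G)
        uv=proj(p,np.c_[X.ravel()+xy[0],Y.ravel()+xy[1],np.full(X.size,.004)]).astype(np.float32)
        I=cv2.remap(g,uv[:,0].reshape(X.shape),uv[:,1].reshape(X.shape),cv2.INTER_LINEAR)
        w=np.clip(110-I.astype(float),0,80)*(np.hypot(X,Y)<.045);print("pad",np.round([xy[0]+(w*X).sum()/w.sum(),xy[1]+(w*Y).sum()/w.sum(),np.sqrt((w>40).sum()*1e-6/np.pi)],4))
```

```text
pad [0.655  0.096  0.0306]
pad [ 0.658  -0.0089  0.0307]
pad [ 0.6611 -0.1138  0.0311]
pad [0.6555 0.0964 0.0335]
pad [ 0.6586 -0.0085  0.0336]
pad [ 0.6617 -0.1134  0.0335]
```

View pics/m1.png

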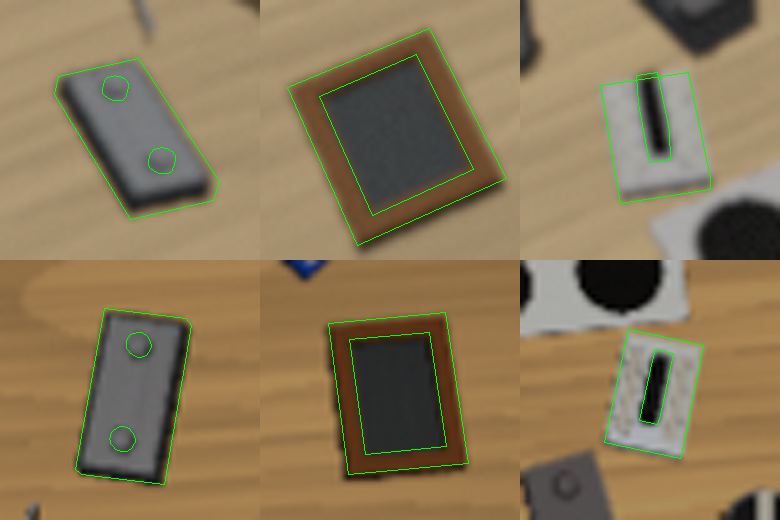

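The overlay confirms the aluminium plate with the black rib as the tag. The scale and cradle outlines sit about half a pixel off, so I'll refine those photometrically.

```bash
cat >> h.py <<'E'
def face(l,w,z):return [[x,y,z] for x,y in((-l/2,-w/2),(l/2,-w/2),(l/2,w/2),(-l/2,w/2))]
L={"scale":[("s",block(.13,.066,0,.02)),("s",face(.13,.066,.02))],
 "cradle":[("s",block(.124,.094,0,.015)),("s",face(.124,.094,.015)),("s",face(.094,.064,.015)),("i",face(.094,.064,.006))],
 "tag":[("s",block(.09,.06,0,.012)),("s",face(.09,.06,.012)),("s",block(.05,.014,.012,.042))],
 "box":[("s",block(.12,.056,0,.05)),("s",face(.12,.056,.05))]}
def photo(p,kind,q,z=0,S=6,sig=.8,win=30):
    """residual of piecewise-constant model against picture"""
    c,s=np.cos(q[2]),np.sin(q[2]);R=np.array([[c,-s,0],[s,c,0],[0,0,1]])
    x0,y0=np.round(proj(p,[[*photo.ref,z]])[0]).astype(int)-win;n=2*win
    lab=np.zeros((n*S,n*S),np.uint8);prev=None
    for k,(t,f) in enumerate(L[kind],1):
        u=proj(p,np.array(f)@R.T+[q[0],q[1],z]);h=cv2.convexHull(np.float32((u+.5-[x0,y0])*S-.5)*16).round().astype(np.int32)
        b=np.zeros_like(lab);cv2.fillConvexPoly(b,h,1,shift=4)
        if t=="i":b&=prev
        lab[b>0]=k;prev=b
    A=np.stack([cv2.GaussianBlur((lab==k).astype(np.float32).reshape(n,S,n,S).mean((1,3)),(0,0),sig) for k in range(len(L[kind])+1)],-1)
    near=cv2.GaussianBlur((lab>0).astype(np.float32).reshape(n,S,n,S).mean((1,3)),(0,0),2)>.03
    I=p["pixels"][y0:y0+n,x0:x0+n].astype(float)[near];A=A[near]
    X=np.linalg.lstsq(A,I,rcond=None)[0];return np.clip((A@X-I)**2,0,1500).sum()/near.sum()
def pfit(ps,kind,q0,z=0):
    photo.ref=q0[:2]
    f=lambda v:sum(photo(p,kind,(q0[0]+v[0]/100,q0[1]+v[1]/100,q0[2]+v[2]),z) for p in ps)
    best=min((minimize(f,[0,0,y],method="Nelder-Mead",options=dict(initial_simplex=[[0,0,y],[.4,0,y],[0,.4,y],[.1,.1,y+.08]],maxiter=200)) for y in(0,.05)),key=lambda r:r.fun)
    v=best.x;return np.round([q0[0]+v[0]/100,q0[1]+v[1]/100,q0[2]+v[2]],4).tolist(),round(best.fun/len(ps),1)
E
python3 - <<'E'
from h import *
P=[env.read_camera(n) for n in("scene","top")]
for k,q in [("scale",(.6022,.3472,-.22)),("cradle",(.6177,-.3474,.012)),("tag",(.559,-.1309,-.295)),("box",(.4471,-.0612,.2)),("box",(.4485,.0626,-.265))]:
    print(k,"both",pfit(P,k,q),"scene",pfit(P[:1],k,q),"top",pfit(P[1:],k,q))
E
```

```text
scale both ([0.6006, 0.3499, -0.2138], np.float64(378.1)) scene ([0.5981, 0.3503, -0.2184], np.float64(142.1)) top ([0.6034, 0.3498, -0.2136], np.float64(399.0))
cradle both ([0.6162, -0.3477, 0.0089], np.float64(76.5)) scene ([0.616, -0.3479, 0.0067], np.float64(57.8)) top ([0.6165, -0.3479, 0.0064], np.float64(92.3))
tag both ([0.5566, -0.1295, -0.2851], np.float64(363.5)) scene ([0.5573, -0.13, -0.292], np.float64(242.2)) top ([0.5568, -0.1292, -0.3017], np.float64(461.3))
box both ([0.4454, -0.0606, 0.1919], np.float64(232.1)) scene ([0.4454, -0.0608, 0.1809], np.float64(298.3)) top ([0.4452, -0.0603, 0.1978], np.float64(161.5))
box both ([0.4487, 0.0639, -0.2665], np.float64(163.2)) scene ([0.4488, 0.0636, -0.2708], np.float64(148.1)) top ([0.4489, 0.0642, -0.2509], np.float64(162.3))
```

```bash
cat > plan.py <<'E'
from workcell import env
import numpy as np
def pose():
    s=env.get_state();w,x,y,z=s["orientation"]
    t=np.degrees(np.arccos(np.clip(-(1-2*(x*x+y*y)),-1,1)))
    return np.r_[s["tcp_pos"],np.arctan2(2*(x*y+w*z),1-2*(y*y+z*z))],t,s
def plan(*wps,start=None):
    """waypoints x,y,z,phi -> chained rows relative to the waypoint before; calls split as needed"""
    p,t,s=pose();print("at",np.round(p,4),"tilt",round(t,2),"t",round(s["clock"],1),"F",np.round(s["wrist_force"],1),"gap",round(s["finger_gap"],4))
    if start is not None:p=np.array(start,float)
    for w in wps:
        w=np.array(w,float);d=w[:3]-p[:3];dphi=(w[3]-p[3]+np.pi)%(2*np.pi)-np.pi
        n=max(np.linalg.norm(d)/.0625,abs(np.degrees(dphi))/10.7);k=int(np.ceil(n/4.9+1e-9)) or 1
        for i in range(k):
            c,sn=np.cos(p[3]),np.sin(p[3]);D=d/k*1000
            print("  ",[round(c*D[0]+sn*D[1]),round(sn*D[0]-c*D[1]),round(-D[2])],"az",round(-np.degrees(dphi)/k/10,2),"rows",round(n/k,1))
            p=p+np.r_[d/k,dphi/k]
E
python3 - <<'E'
from plan import *
T=np.pi-.292
plan((.557,-.1297,.2,T),(.557,-.1297,.07,T))
E
```

```text
at [ 0.2406 -0.5223  0.2313  0.4318] tilt 0.0 t 3.2 F [0.  0.3 0.8] gap 0.0853
   [151, -75, 10] az -4.62 rows 4.3
   [158, 57, 10] az -4.62 rows 4.3
   [68, 153, 10] az -4.62 rows 4.3
   [0, 0, 130] az -0.0 rows 2.1
```

Request:
move_arm([
  [[151, -75, 10], [0, 0, -4.62], -1],
  [[151, -75, 10], [0, 0, -4.62], -1],
  [[151, -75, 10], [0, 0, -4.62], -1],
  [[151, -75, 10], [0, 0, -4.62], -1],
  [[151, -75, 10], [0, 0, -4.62], -1],
])

```text
clock: 3.82
tcp_pos: [0.347, -0.3902, 0.2215]
orientation: [0.0, 0.813, 0.582, -0.0]
wrist_force: [-0.6, -1.0, -0.5]
finger_gap: 0.0853
grip_force: 0.0
```

Request:
move_arm([
  [[158, 57, 10], [0, 0, -4.62], -1],
  [[158, 57, 10], [0, 0, -4.62], -1],
  [[158, 57, 10], [0, 0, -4.62], -1],
  [[158, 57, 10], [0, 0, -4.62], -1],
  [[158, 57, 10], [0, 0, -4.62], -1],
])

```text
clock: 4.45
tcp_pos: [0.4524, -0.2594, 0.2113]
orientation: [0.0, 0.519, 0.855, -0.0]
wrist_force: [-0.4, 0.2, -0.1]
finger_gap: 0.0852
grip_force: 0.0
```

Request:
move_arm([
  [[68, 153, 10], [0, 0, -4.62], -1],
  [[68, 153, 10], [0, 0, -4.62], -1],
  [[68, 153, 10], [0, 0, -4.62], -1],
  [[68, 153, 10], [0, 0, -4.62], -1],
  [[68, 153, 10], [0, 0, -4.62], -1],
])

```text
clock: 5.08
tcp_pos: [0.5574, -0.129, 0.2011]
orientation: [-0.0, 0.143, 0.99, -0.0]
wrist_force: [0.3, -0.4, 0.4]
finger_gap: 0.0854
grip_force: 0.0
```

Request:
move_arm([
  [[0, 0, 130], [0, 0, 0], -1],
  [[0, 0, 130], [0, 0, 0], -1],
  [[0, 0, 130], [0, 0, 0], -1],
  [[0, 0, 130], [0, 0, 0], -1],
])

```text
clock: 5.58
tcp_pos: [0.5577, -0.1302, 0.0726]
orientation: [0.0, 0.145, 0.989, -0.0]
wrist_force: [0.4, -0.2, -0.2]
finger_gap: 0.0858
grip_force: 0.0
```

Run:
```python
from plan import *
T=np.pi-.292
plan((.557,-.1297,.016,T))
```

```text
at [ 0.5577 -0.1302  0.0726  2.8508] tilt 0.05 t 5.6 F [ 0.4 -0.2 -0.2] gap 0.0858
   [1, 0, 57] az 0.01 rows 0.9
```

Request:
move_arm([
  [[1, 0, 54], [0, 0, 0], -1],
  [[1, 0, 54], [0, 0, 0], -1],
  [[1, 0, 54], [0, 0, 0], 1],
  [[1, 0, 54], [0, 0, 0], 1],
  [[1, 0, 54], [0, 0, 0], 1],
], squeeze=35)

```text
clock: 6.2
tcp_pos: [0.5573, -0.1301, 0.019]
orientation: [0.001, 0.145, 0.989, -0.0]
wrist_force: [-0.9, -0.0, -0.2]
finger_gap: 0.0319
grip_force: 0.0
```

Request:
move_arm([
  [[0, 0, 0], [0, 0, 0], 1],
  [[0, 0, 0], [0, 0, 0], 1],
  [[0, 0, 0], [0, 0, 0], 1],
])

```text
clock: 6.58
tcp_pos: [0.5568, -0.1298, 0.0183]
orientation: [0.001, 0.145, 0.989, -0.0]
wrist_force: [-0.1, 0.1, 6.0]
finger_gap: 0.0136
grip_force: 36.0
```

Run:
```python
from plan import *
plan((.557,-.1297,.13,np.pi-.292),(.6162,-.3478,.12,np.pi+.008),(.6162,-.3478,.04,np.pi+.008))
```

```text
at [ 0.5568 -0.1298  0.0183  2.8509] tilt 0.1 t 6.6 F [-0.1  0.1  6. ] gap 0.0136
   [0, 0, -112] az 0.01 rows 1.8
   [-119, -192, 10] az -1.72 rows 3.6
   [0, 0, 80] az -0.0 rows 1.3
```

Request:
move_arm([
  [[0, 0, -114], [0, 0, 0], 1],
  [[0, 0, -114], [0, 0, 0], 1],
  [[0, 0, -114], [0, 0, 0], 1],
])

```text
clock: 6.95
tcp_pos: [0.559, -0.1308, 0.1358]
orientation: [0.004, 0.145, 0.989, -0.001]
wrist_force: [0.6, -1.4, -2.0]
finger_gap: 0.0131
grip_force: 35.0
```

Request:
move_arm([
  [[-119, -192, 10], [0, 0, -1.72], 1],
  [[-119, -192, 10], [0, 0, -1.72], 1],
  [[-119, -192, 10], [0, 0, -1.72], 1],
  [[-119, -192, 10], [0, 0, -1.72], 1],
  [[-119, -192, 10], [0, 0, -1.72], 1],
])

```text
clock: 7.58
tcp_pos: [0.614, -0.3505, 0.1179]
orientation: [-0.001, -0.003, 1.0, 0.001]
wrist_force: [-0.7, 0.2, -1.2]
finger_gap: 0.0132
grip_force: 35.0
```

Request:
move_arm([
  [[0, 0, 70], [0, 0, 0], 1],
  [[0, 0, 70], [0, 0, 0], 1],
  [[0, 0, 70], [0, 0, 0], 1],
])

```text
clock: 7.95
tcp_pos: [0.6142, -0.3462, 0.0506]
orientation: [-0.001, -0.005, 1.0, 0.001]
wrist_force: [0.3, 0.2, -0.7]
finger_gap: 0.0133
grip_force: 35.0
```

Run:
```python
from plan import *
plan((.6162,-.3478,.032,np.pi+.008))
from h import *
P=[env.read_camera(n) for n in("scene","top")]
p=pose()[0];z=p[2]-.018
for P1 in (P,P[:1],P[1:]): print(pfit(P1,"tag",(p[0],p[1],p[3]-np.pi),z))
cv2.imwrite("pics/t1.png",np.hstack([cv2.resize(q["pixels"][v-35:v+35,u-35:u+35,::-1],(400,400),interpolation=cv2.INTER_CUBIC) for q in P for u,v in [proj(q,[[p[0],p[1],z]])[0].astype(int)]]))
```

```text
at [ 0.6142 -0.3462  0.0506 -3.1311] tilt 0.18 t 8.0 F [ 0.3  0.2 -0.7] gap 0.0133
   [-2, -2, 19] az 0.01 rows 0.3
([0.6162, -0.3484, -6.2008], np.float64(683.8))
([0.6267, -0.3467, -6.2946], np.float64(1063.5))
([0.5624, -0.3456, -6.8562], np.float64(1.0))
```

View pics/t1.png

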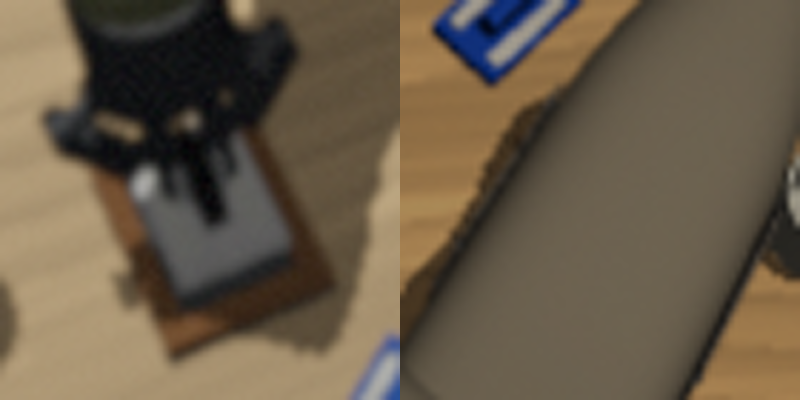

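The scene crop shows the tag held level, square above the cradle pocket (210,230), and the arm blocks the top view. I'll shift it by 2 mm in each direction and lower it.

Request:
move_arm([
  [[-2, -2, 0], [0, 0, 0], 1],
  [[-2, -2, 0], [0, 0, 0], 1],
  [[-2, -2, 0], [0, 0, 0], 1],
])

```text
clock: 8.43
tcp_pos: [0.6173, -0.3499, 0.052]
orientation: [0.0, -0.005, 1.0, -0.0]
wrist_force: [-0.1, -0.6, -1.9]
finger_gap: 0.0132
grip_force: 35.0
```

Request:
move_arm([
  [[0, 0, 18], [0, 0, 0], 1],
  [[0, 0, 18], [0, 0, 0], 1],
  [[0, 0, 22], [0, 0, 0], 1],
  [[0, 0, 22], [0, 0, 0], 1],
])

```text
clock: 8.93
tcp_pos: [0.6176, -0.3501, 0.0324]
orientation: [0.001, -0.005, 1.0, -0.001]
wrist_force: [-3.8, 3.2, 18.1]
finger_gap: 0.0134
grip_force: 38.5
```

Request:
move_arm([
  [[0, 0, -5], [0, 0, 0], 1],
  [[1, 2, -5], [0, 0, 0], 1],
  [[1, 2, -5], [0, 0, 0], 1],
  [[1, 2, 0], [0, 0, 0], 1],
  [[1, 2, 0], [0, 0, 0], 1],
])

```text
clock: 9.55
tcp_pos: [0.6154, -0.3473, 0.028]
orientation: [-0.001, -0.005, 1.0, 0.001]
wrist_force: [0.2, 0.8, -1.3]
finger_gap: 0.0132
grip_force: 35.8
```

Request:
move_arm([
  [[0, 0, 2], [0, 0, 0], 1],
  [[0, 0, 2], [0, 0, 0], 1],
  [[0, 0, 2], [0, 0, 0], 1],
])

```text
clock: 9.93
tcp_pos: [0.616, -0.3477, 0.0274]
orientation: [0.0, -0.005, 1.0, -0.0]
wrist_force: [-0.1, -0.7, -1.3]
finger_gap: 0.0131
grip_force: 35.8
```

Contact is gone and the tag is in the pocket. I'll lower the rest.

Request:
move_arm([
  [[0, 0, 4], [0, 0, 0], 1],
  [[0, 0, 4], [0, 0, 0], 1],
  [[0, 0, 4], [0, 0, 0], 1],
])

```text
clock: 10.3
tcp_pos: [0.6165, -0.3482, 0.0239]
orientation: [0.001, -0.005, 1.0, -0.001]
wrist_force: [1.4, -1.3, 1.5]
finger_gap: 0.0136
grip_force: 36.1
```

Run:
```python
from plan import *
plan()
```

```text
at [ 0.6165 -0.3482  0.0239 -3.1322] tilt 0.09 t 10.3 F [ 1.4 -1.3  1.5] gap 0.0136
```

Request:
move_arm([
  [[0, 0, 2], [0, 0, 0], 1],
  [[0, 0, 2], [0, 0, 0], 1],
  [[0, 0, 1], [0, 0, 0], -1],
  [[0, 0, 1], [0, 0, 0], -1],
  [[0, 0, 0], [0, 0, 0], -1],
])

```text
clock: 10.92
tcp_pos: [0.6156, -0.3473, 0.0226]
orientation: [-0.0, -0.005, 1.0, 0.0]
wrist_force: [-0.4, -0.8, 0.6]
finger_gap: 0.0672
grip_force: 0.0
```

Request:
move_arm([
  [[0, 0, -30], [0, 0, 0], -1],
  [[0, 0, -130], [0, 0, 0], -1],
  [[0, 0, -130], [0, 0, 0], -1],
  [[0, 0, -130], [0, 0, 0], -1],
])

```text
clock: 11.42
tcp_pos: [0.618, -0.3491, 0.1579]
orientation: [0.003, -0.005, 1.0, -0.002]
wrist_force: [0.3, -0.4, -0.8]
finger_gap: 0.0855
grip_force: 0.0
```

Run:
```python
from plan import *
from h import *
P=[env.read_camera(n) for n in("scene","top")]
o=[(p,mask(p,"tin_a",(.4353,-.1976))) for p in P];q=fit(o,"tin",(.4353,-.1976));print(q,[stripe(p,q[0]) for p in P])
L["tagr"]=L["cradle"][:3]+[("s",np.array(L["tag"][1][1])+[0,0,.006]),("s",np.array(L["tag"][2][1])+[0,0,.006])]
plan((.435,-.1976,.12,2.4),(.435,-.1976,.018,2.4),(.435,-.1976,.12,2.4),(.6614,-.1136,.12,2.44),(.6614,-.1136,.03,2.44))
```

```text
(array([ 0.43545373, -0.19716331]), np.float64(0.017706189304590225), 1) [(np.float64(-0.039722479576815184), np.float64(0.012188028427648002), np.float64(158.33333333333334)), (np.float64(nan), np.float64(nan), np.float64(109.0))]
at [ 0.6151 -0.347   0.1513 -3.1321] tilt 0.18 t 11.6 F [0.7 0.4 0.6] gap 0.0852
   [179, 151, 31] az 4.3 rows 4.0
   [0, 0, 102] az -0.0 rows 1.6
   [0, 0, -102] az -0.0 rows 1.6
   [-110, 215, 0] az -0.23 rows 3.9
   [0, 0, 90] az -0.0 rows 1.4h.py:49: RuntimeWarning: invalid value encountered in divide
  c=np.array([(w*X).sum(),(w*Y).sum()])/w.sum();return np.arctan2(c[1],c[0]),np.hypot(*c),I.max()
```

Request:
move_arm([
  [[179, 151, 31], [0, 0, 4.3], -1],
  [[179, 151, 31], [0, 0, 4.3], -1],
  [[179, 151, 31], [0, 0, 4.3], -1],
  [[179, 151, 31], [0, 0, 4.3], -1],
  [[179, 151, 31], [0, 0, 4.3], -1],
])

```text
clock: 12.25
tcp_pos: [0.4301, -0.1941, 0.1196]
orientation: [-0.004, 0.362, 0.932, 0.001]
wrist_force: [0.2, -0.5, 0.3]
finger_gap: 0.0855
grip_force: 0.0
```

Request:
move_arm([
  [[0, 0, 0], [0, 0, 0], -1],
  [[0, 0, 0], [0, 0, 0], -1],
  [[0, 0, 0], [0, 0, 0], -1],
])

```text
clock: 12.62
tcp_pos: [0.4365, -0.1992, 0.1222]
orientation: [0.0, 0.362, 0.932, -0.0]
wrist_force: [-0.3, -0.3, 0.9]
finger_gap: 0.0855
grip_force: 0.0
```

Run:
```python
from plan import *
plan((.4354,-.1974,.018,2.4))
```

```text
at [ 0.4365 -0.1992  0.1222  2.4005] tilt 0.03 t 12.6 F [-0.3 -0.3  0.9] gap 0.0855
   [2, 1, 104] az 0.0 rows 1.7
```

Request:
move_arm([
  [[2, 1, 102], [0, 0, 0], -1],
  [[2, 1, 102], [0, 0, 0], -1],
  [[2, 1, 102], [0, 0, 0], -1],
  [[2, 1, 102], [0, 0, 0], 1],
  [[2, 1, 102], [0, 0, 0], 1],
], squeeze=35)

```text
clock: 13.25
tcp_pos: [0.4364, -0.1976, 0.0223]
orientation: [0.002, 0.362, 0.932, -0.001]
wrist_force: [0.5, -0.7, 1.4]
finger_gap: 0.061
grip_force: 38.8
```

Request:
move_arm([
  [[0, 0, 0], [0, 0, 0], 1],
  [[0, 0, 0], [0, 0, 0], 1],
  [[0, 0, 0], [0, 0, 0], 1],
])

```text
clock: 13.62
tcp_pos: [0.4365, -0.1976, 0.0223]
orientation: [0.002, 0.362, 0.932, -0.001]
wrist_force: [0.0, -0.5, 7.3]
finger_gap: 0.0614
grip_force: 39.2
```

Request:
move_arm([
  [[0, 0, -80], [0, 0, 0], 1],
  [[0, 0, -80], [0, 0, 0], 1],
  [[0, 0, -80], [0, 0, 0], 1],
  [[0, 0, -80], [0, 0, 0], 1],
])

```text
clock: 14.12
tcp_pos: [0.434, -0.1957, 0.0994]
orientation: [-0.001, 0.362, 0.932, 0.0]
wrist_force: [-1.2, 0.2, -3.6]
finger_gap: 0.061
grip_force: 41.6
```

Run:
```python
from plan import *
plan((.6614,-.1136,.1,2.45))
```

```text
at [ 0.434  -0.1957  0.0994  2.4006] tilt 0.09 t 14.1 F [-1.2  0.2 -3.6] gap 0.061
   [-112, 214, -1] az -0.28 rows 3.9
```

Request:
move_arm([
  [[-112, 213, 0], [0, 0, -0.28], 1],
  [[-112, 213, 0], [0, 0, -0.28], 1],
  [[-112, 213, 0], [0, 0, -0.28], 1],
  [[-112, 213, 0], [0, 0, -0.28], 1],
  [[-112, 213, 0], [0, 0, -0.28], 1],
])

```text
clock: 14.75
tcp_pos: [0.6633, -0.1127, 0.0966]
orientation: [-0.001, 0.338, 0.941, 0.0]
wrist_force: [-1.0, 0.5, -3.3]
finger_gap: 0.0615
grip_force: 41.4
```

Request:
move_arm([
  [[0, 0, 50], [0, 0, 0], 1],
  [[0, 0, 50], [0, 0, 0], 1],
  [[0, 0, 50], [0, 0, 0], 1],
  [[0, 0, 50], [0, 0, 0], 1],
])

```text
clock: 15.25
tcp_pos: [0.6622, -0.1155, 0.0524]
orientation: [0.002, 0.34, 0.941, 0.0]
wrist_force: [-0.3, -0.7, -2.6]
finger_gap: 0.061
grip_force: 41.3
```

Run:
```python
from plan import *
plan((.6616,-.1136,.0265,2.45))
```

```text
at [ 0.6622 -0.1155  0.0524  2.4488] tilt 0.18 t 15.2 F [-0.3 -0.7 -2.6] gap 0.061
   [2, 1, 26] az -0.01 rows 0.4
```

Request:
move_arm([
  [[1, 1, 23], [0, 0, 0], 1],
  [[1, 1, 23], [0, 0, 0], 1],
  [[1, 1, 24], [0, 0, 0], 1],
  [[1, 1, 25], [0, 0, 0], 1],
  [[1, 1, 25], [0, 0, 0], 1],
])

```text
clock: 15.88
tcp_pos: [0.6618, -0.1137, 0.0264]
orientation: [0.001, 0.339, 0.941, -0.0]
wrist_force: [0.9, -0.7, -1.3]
finger_gap: 0.0615
grip_force: 41.8
```

Request:
move_arm([
  [[0, 0, 1], [0, 0, 0], 1],
  [[0, 0, 1], [0, 0, 0], 1],
])

```text
clock: 16.12
tcp_pos: [0.6618, -0.1136, 0.0263]
orientation: [0.001, 0.339, 0.941, -0.0]
wrist_force: [-2.5, 0.7, 7.2]
finger_gap: 0.0612
grip_force: 42.6
```

Request:
move_arm([
  [[0, 0, 0], [0, 0, 0], -1],
  [[0, 0, 0], [0, 0, 0], -1],
  [[0, 0, 0], [0, 0, 0], -1],
])

```text
clock: 16.5
tcp_pos: [0.6611, -0.1134, 0.0242]
orientation: [0.0, 0.339, 0.941, -0.0]
wrist_force: [-0.2, 0.3, -0.2]
finger_gap: 0.0854
grip_force: 0.0
```

Request:
move_arm([
  [[0, 0, -60], [0, 0, 0], -1],
  [[0, 0, -120], [0, 0, 0], -1],
  [[0, 0, -120], [0, 0, 0], -1],
  [[0, 0, -120], [0, 0, 0], -1],
])

```text
clock: 17.0
tcp_pos: [0.661, -0.1134, 0.1441]
orientation: [0.0, 0.339, 0.941, -0.0]
wrist_force: [0.0, 0.1, -0.5]
finger_gap: 0.0854
grip_force: 0.0
```

Run:
```python
from plan import *
plan((.4454,-.0606,.12,np.pi+.19))
```

```text
at [ 0.661  -0.1134  0.1441  2.4494] tilt 0.02 t 17.0 F [ 0.   0.1 -0.5] gap 0.0854
   [200, -97, 24] az -5.05 rows 4.7
```

Request:
move_arm([
  [[200, -97, 24], [0, 0, -5.05], -1],
  [[200, -97, 24], [0, 0, -5.05], -1],
  [[200, -97, 24], [0, 0, -5.05], -1],
  [[200, -97, 24], [0, 0, -5.05], -1],
  [[200, -97, 24], [0, 0, -5.05], -1],
])

```text
clock: 17.62
tcp_pos: [0.4398, -0.0586, 0.1177]
orientation: [-0.003, -0.097, 0.995, 0.001]
wrist_force: [1.0, -0.6, -0.0]
finger_gap: 0.0859
grip_force: 0.0
```

Request:
move_arm([
  [[0, 0, 20], [0, 0, 0], -1],
  [[0, 0, 20], [0, 0, 0], -1],
  [[0, 0, 20], [0, 0, 0], -1],
  [[0, 0, 20], [0, 0, 0], -1],
])

```text
clock: 18.12
tcp_pos: [0.4454, -0.0605, 0.1004]
orientation: [0.0, -0.094, 0.996, -0.0]
wrist_force: [0.2, -0.3, -0.4]
finger_gap: 0.0852
grip_force: 0.0
```

Run:
```python
from plan import *
plan((.4454,-.0606,.014,np.pi+.19))
```

```text
at [ 0.4454 -0.0605  0.1004 -2.9524] tilt 0.01 t 18.1 F [ 0.2 -0.3 -0.4] gap 0.0852
   [0, 0, 86] az -0.0 rows 1.4
```

Request:
move_arm([
  [[0, 0, 86], [0, 0, 0], -1],
  [[0, 0, 86], [0, 0, 0], -1],
  [[0, 0, 86], [0, 0, 0], -1],
  [[0, 0, 86], [0, 0, 0], 1],
  [[0, 0, 86], [0, 0, 0], 1],
], squeeze=45)

```text
clock: 18.75
tcp_pos: [0.4469, -0.0608, 0.016]
orientation: [0.002, -0.095, 0.996, -0.001]
wrist_force: [0.4, 2.1, -2.2]
finger_gap: 0.0556
grip_force: 48.4
```

Request:
move_arm([
  [[0, 0, 0], [0, 0, 0], 1],
  [[0, 0, 0], [0, 0, 0], 1],
  [[0, 0, 0], [0, 0, 0], 1],
])

```text
clock: 19.12
tcp_pos: [0.4468, -0.0608, 0.0159]
orientation: [0.002, -0.094, 0.996, -0.001]
wrist_force: [-0.7, 1.2, 6.7]
finger_gap: 0.0553
grip_force: 49.5
```

Request:
move_arm([
  [[0, 0, -110], [0, 0, 0], 1],
  [[0, 0, -110], [0, 0, 0], 1],
  [[0, 0, -110], [0, 0, 0], 1],
  [[0, 0, -110], [0, 0, 0], 1],
])

```text
clock: 19.62
tcp_pos: [0.4445, -0.0602, 0.1237]
orientation: [-0.0, -0.094, 0.996, 0.0]
wrist_force: [-1.8, -0.3, -3.7]
finger_gap: 0.0554
grip_force: 51.5
```

Run:
```python
from plan import *
plan((.6006,.35,.12,np.pi-.215))
```

```text
at [ 0.4445 -0.0602  0.1237 -2.9523] tilt 0.04 t 19.6 F [-1.8 -0.3 -3.7] gap 0.0554
   [-115, 187, 2] az 1.16 rows 3.5
   [-75, 206, 2] az 1.16 rows 3.5
```

Request:
move_arm([
  [[-115, 187, 2], [0, 0, 1.16], 1],
  [[-115, 187, 2], [0, 0, 1.16], 1],
  [[-115, 187, 2], [0, 0, 1.16], 1],
  [[-115, 187, 2], [0, 0, 1.16], 1],
  [[-115, 187, 2], [0, 0, 1.16], 1],
])

```text
clock: 20.25
tcp_pos: [0.5221, 0.1474, 0.1195]
orientation: [-0.002, 0.004, 1.0, -0.0]
wrist_force: [-0.8, -1.0, -4.0]
finger_gap: 0.0554
grip_force: 51.4
```

Request:
move_arm([
  [[-75, 206, 2], [0, 0, 1.16], 1],
  [[-75, 206, 2], [0, 0, 1.16], 1],
  [[-75, 206, 2], [0, 0, 1.16], 1],
  [[-75, 206, 2], [0, 0, 1.16], 1],
  [[-75, 206, 2], [0, 0, 1.16], 1],
])

```text
clock: 20.88
tcp_pos: [0.5999, 0.3508, 0.1169]
orientation: [-0.002, 0.107, 0.994, -0.001]
wrist_force: [-0.9, -0.7, -3.7]
finger_gap: 0.0555
grip_force: 51.4
```

Request:
move_arm([
  [[0, 0, 55], [0, 0, 0], 1],
  [[0, 0, 55], [0, 0, 0], 1],
  [[0, 0, 55], [0, 0, 0], 1],
  [[0, 0, 55], [0, 0, 0], 1],
])

```text
clock: 21.38
tcp_pos: [0.6022, 0.3498, 0.0677]
orientation: [0.002, 0.108, 0.994, 0.001]
wrist_force: [0.4, 0.0, -2.6]
finger_gap: 0.0557
grip_force: 51.3
```

Run:
```python
from plan import *
plan((.602,.3497,.053,np.pi-.215))
from h import *
P=[env.read_camera(n) for n in("scene","top")]
p=pose()[0];z=p[2]-.0159
cv2.imwrite("pics/b1.png",np.hstack([cv2.resize(q["pixels"][v-35:v+35,u-35:u+35,::-1],(400,400),interpolation=cv2.INTER_CUBIC) for q in P for u,v in [proj(q,[[p[0],p[1],z]])[0].astype(int)]]))
```

```text
at [0.6022 0.3498 0.0677 2.925 ] tilt 0.2 t 21.4 F [ 0.4  0.  -2.6] gap 0.0557
   [0, 0, 15] az -0.01 rows 0.2
```

View pics/b1.png

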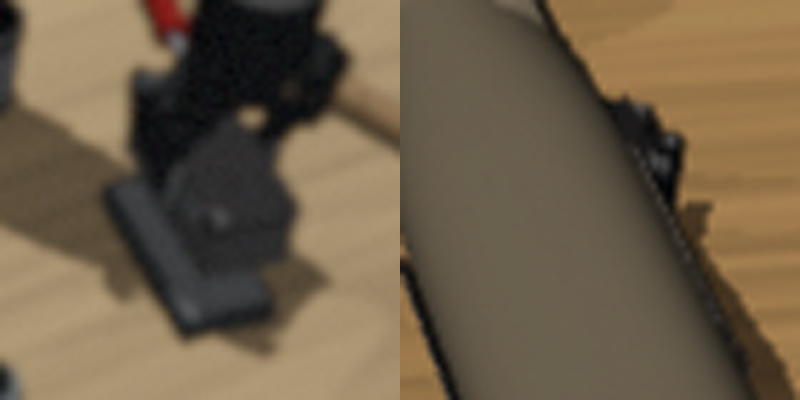

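The left crop shows the box held level above the plate (lug at 220,215, plate edge at 220,310). I'll lower it in stages and watch the force.

Request:
move_arm([
  [[0, 0, 18], [0, 0, 0], 1],
  [[0, 0, 18], [0, 0, 0], 1],
  [[0, 0, 18], [0, 0, 0], 1],
  [[0, 0, 22], [0, 0, 0], 1],
  [[0, 0, 22], [0, 0, 0], 1],
])

```text
clock: 22.1
tcp_pos: [0.6005, 0.3499, 0.0429]
orientation: [-0.0, 0.108, 0.994, -0.0]
wrist_force: [0.3, 0.0, -2.6]
finger_gap: 0.0554
grip_force: 51.3
```

Request:
move_arm([
  [[0, 0, 4], [0, 0, 0], 1],
  [[0, 0, 4], [0, 0, 0], 1],
  [[0, 0, 4], [0, 0, 0], 1],
])

```text
clock: 22.48
tcp_pos: [0.6007, 0.3498, 0.0392]
orientation: [-0.0, 0.108, 0.994, -0.0]
wrist_force: [0.7, 0.4, -3.5]
finger_gap: 0.0553
grip_force: 51.4
```

Request:
move_arm([
  [[0, 0, 3], [0, 0, 0], 1],
  [[0, 0, 4], [0, 0, 0], 1],
  [[0, 0, 4], [0, 0, 0], 1],
])

```text
clock: 22.85
tcp_pos: [0.6008, 0.3498, 0.036]
orientation: [0.0, 0.108, 0.994, -0.0]
wrist_force: [-2.7, -1.8, 4.3]
finger_gap: 0.0553
grip_force: 52.1
```

Request:
move_arm([
  [[0, 0, 0], [0, 0, 0], -1],
  [[0, 0, 0], [0, 0, 0], -1],
  [[0, 0, 0], [0, 0, 0], -1],
])

```text
clock: 23.22
tcp_pos: [0.6008, 0.35, 0.0352]
orientation: [0.0, 0.108, 0.994, 0.0]
wrist_force: [0.4, -0.5, -0.2]
finger_gap: 0.0852
grip_force: 0.0
```

Request:
move_arm([
  [[0, 0, -60], [0, 0, 0], -1],
  [[0, 0, -120], [0, 0, 0], -1],
  [[0, 0, -120], [0, 0, 0], -1],
  [[0, 0, -120], [0, 0, 0], -1],
])

```text
clock: 23.72
tcp_pos: [0.6008, 0.35, 0.1553]
orientation: [0.0, 0.108, 0.994, 0.0]
wrist_force: [-0.6, -0.8, -0.9]
finger_gap: 0.0854
grip_force: 0.0
```

Run:
```python
from plan import *
plan((.4487,.0638,.12,np.pi-.264),(.4487,.0638,.1,np.pi-.264))
```

```text
at [0.6008 0.35   0.1553 2.9259] tilt 0.04 t 23.7 F [-0.6 -0.8 -0.9] gap 0.0854
   [44, -156, 18] az 0.14 rows 2.6
   [40, -157, 18] az 0.14 rows 2.6
   [0, 0, 20] az -0.0 rows 0.3
```

Request:
move_arm([
  [[44, -156, 18], [0, 0, 0.14], -1],
  [[44, -156, 18], [0, 0, 0.14], -1],
  [[44, -156, 18], [0, 0, 0.14], -1],
])

```text
clock: 24.1
tcp_pos: [0.5209, 0.2045, 0.1344]
orientation: [-0.003, 0.12, 0.993, -0.001]
wrist_force: [-0.4, -0.2, 0.3]
finger_gap: 0.0855
grip_force: 0.0
```

Request:
move_arm([
  [[40, -157, 18], [0, 0, 0.14], -1],
  [[40, -157, 18], [0, 0, 0.14], -1],
  [[40, -157, 18], [0, 0, 0.14], -1],
  [[40, -157, 38], [0, 0, 0.14], -1],
  [[40, -157, 38], [0, 0, 0.14], -1],
])

```text
clock: 24.72
tcp_pos: [0.4455, 0.0636, 0.0969]
orientation: [-0.003, 0.132, 0.991, -0.0]
wrist_force: [0.2, 0.2, -0.1]
finger_gap: 0.0854
grip_force: 0.0
```

Run:
```python
from plan import *
plan((.4487,.0638,.014,np.pi-.264))
```

```text
at [0.4455 0.0636 0.0969 2.8759] tilt 0.32 t 24.7 F [ 0.2  0.2 -0.1] gap 0.0854
   [-3, 1, 83] az -0.01 rows 1.3
```

Request:
move_arm([
  [[0, 0, 0], [0, 0, 0], -1],
  [[0, 0, 85], [0, 0, 0], -1],
  [[0, 0, 85], [0, 0, 0], -1],
  [[0, 0, 85], [0, 0, 0], -1],
  [[0, 0, 85], [0, 0, 0], -1],
])

```text
clock: 25.35
tcp_pos: [0.4493, 0.0642, 0.0153]
orientation: [0.001, 0.132, 0.991, 0.0]
wrist_force: [0.0, 0.0, 1.1]
finger_gap: 0.0852
grip_force: 0.0
```

Request:
move_arm([
  [[0, 0, 0], [0, 0, 0], 1],
  [[0, 0, 0], [0, 0, 0], 1],
  [[0, 0, 0], [0, 0, 0], 1],
  [[0, 0, 0], [0, 0, 0], 1],
])

```text
clock: 25.85
tcp_pos: [0.4493, 0.0638, 0.0156]
orientation: [0.001, 0.132, 0.991, -0.0]
wrist_force: [-0.1, -0.1, 3.5]
finger_gap: 0.0554
grip_force: 48.0
```

Request:
move_arm([
  [[0, 0, -135], [0, 0, 0], 1],
  [[0, 0, -135], [0, 0, 0], 1],
  [[0, 0, -135], [0, 0, 0], 1],
  [[0, 0, -135], [0, 0, 0], 1],
  [[0, 0, -135], [0, 0, 0], 1],
])

```text
clock: 26.48
tcp_pos: [0.4464, 0.064, 0.1472]
orientation: [-0.002, 0.132, 0.991, -0.0]
wrist_force: [0.2, -0.9, -3.9]
finger_gap: 0.0554
grip_force: 51.9
```

Run:
```python
from plan import *
plan((.6006,.3498,.15,np.pi-.215),(.6006,.3498,.11,np.pi-.215))
```

```text
at [0.4464 0.064  0.1472 2.877 ] tilt 0.23 t 26.5 F [ 0.2 -0.9 -3.9] gap 0.0554
   [-37, 158, -1] az -0.14 rows 2.6
   [-41, 157, -1] az -0.14 rows 2.6
   [0, 0, 40] az -0.0 rows 0.6
```

Request:
move_arm([
  [[-37, 157, -1], [0, 0, -0.14], 1],
  [[-37, 157, -1], [0, 0, -0.14], 1],
  [[-37, 157, -1], [0, 0, -0.14], 1],
])

```text
clock: 26.85
tcp_pos: [0.5248, 0.2078, 0.1475]
orientation: [-0.002, 0.119, 0.993, -0.001]
wrist_force: [0.6, -0.4, -3.5]
finger_gap: 0.0553
grip_force: 51.8
```

Request:
move_arm([
  [[-40, 157, -1], [0, 0, -0.14], 1],
  [[-40, 157, -1], [0, 0, -0.14], 1],
  [[-40, 157, -1], [0, 0, -0.14], 1],
  [[-40, 157, 38], [0, 0, -0.14], 1],
  [[-40, 157, 38], [0, 0, -0.14], 1],
])

```text
clock: 27.48
tcp_pos: [0.5968, 0.3474, 0.1051]
orientation: [-0.006, 0.107, 0.994, -0.003]
wrist_force: [-1.0, -0.9, -4.3]
finger_gap: 0.0556
grip_force: 51.6
```

Request:
move_arm([
  [[0, 0, 0], [0, 0, 0], 1],
  [[0, 0, 0], [0, 0, 0], 1],
  [[0, 0, 0], [0, 0, 0], 1],
])

```text
clock: 27.85
tcp_pos: [0.6019, 0.3486, 0.1139]
orientation: [0.001, 0.108, 0.994, 0.001]
wrist_force: [0.4, 1.3, -3.5]
finger_gap: 0.0554
grip_force: 51.7
```

Run:
```python
from plan import *
plan((.6004,.3499,.096,np.pi-.215))
```

```text
at [0.6019 0.3486 0.1139 2.9252] tilt 0.14 t 27.9 F [ 0.4  1.3 -3.5] gap 0.0554
   [2, 1, 18] az -0.01 rows 0.3
```

Request:
move_arm([
  [[1, 1, 16], [0, 0, 0], 1],
  [[1, 1, 16], [0, 0, 0], 1],
  [[1, 1, 20], [0, 0, 0], 1],
  [[1, 1, 22], [0, 0, 0], 1],
  [[1, 1, 22], [0, 0, 0], 1],
])

```text
clock: 28.48
tcp_pos: [0.6003, 0.35, 0.0901]
orientation: [-0.0, 0.108, 0.994, -0.0]
wrist_force: [-0.7, -0.5, -3.7]
finger_gap: 0.0556
grip_force: 51.7
```

Request:
move_arm([
  [[0, 0, 3], [0, 0, 0], 1],
  [[0, 0, 3], [0, 0, 0], 1],
  [[0, 0, 3], [0, 0, 0], 1],
])

```text
clock: 28.85
tcp_pos: [0.6004, 0.35, 0.0873]
orientation: [0.0, 0.108, 0.994, -0.0]
wrist_force: [0.0, 0.3, -3.1]
finger_gap: 0.0553
grip_force: 51.7
```

Request:
move_arm([
  [[0, 0, 2], [0, 0, 0], 1],
  [[0, 0, 3], [0, 0, 0], 1],
  [[0, 0, 3], [0, 0, 0], 1],
])

```text
clock: 29.22
tcp_pos: [0.6006, 0.3501, 0.0857]
orientation: [0.001, 0.108, 0.994, 0.0]
wrist_force: [-2.4, -0.8, 5.9]
finger_gap: 0.0553
grip_force: 52.8
```

Request:
move_arm([
  [[0, 0, 0], [0, 0, 0], -1],
  [[0, 0, 0], [0, 0, 0], -1],
  [[0, 0, 0], [0, 0, 0], -1],
])

```text
clock: 29.6
tcp_pos: [0.6004, 0.35, 0.084]
orientation: [-0.0, 0.108, 0.994, -0.0]
wrist_force: [0.2, 0.1, -0.7]
finger_gap: 0.0857
grip_force: 0.0
```

Request:
move_arm([
  [[0, 0, -60], [0, 0, 0], -1],
  [[0, 0, -120], [0, 0, 0], -1],
  [[0, 0, -120], [0, 0, 0], -1],
  [[0, 0, -120], [0, 0, 0], -1],
])

```text
clock: 30.1
tcp_pos: [0.6005, 0.35, 0.2043]
orientation: [0.0, 0.108, 0.994, 0.0]
wrist_force: [0.3, -0.2, -1.0]
finger_gap: 0.0852
grip_force: 0.0
```

Run:
```python
from plan import *
from h import *
P=[env.read_camera(n) for n in("scene","top")]
for xy in[(.4014,.3133),(.6614,-.1136)]:
    z=.004 if xy[0]>.6 else 0
    o=[(p,mask(p,"tin_a",xy,.035)) for p in P];q=fit(o,"tin",xy,z);print(q,[np.round(stripe(p,q[0],z+.072),3) for p in P])
plan((.4014,.3133,.2,np.pi-.8),(.4014,.3133,.1,np.pi-.8))
```

```text
(array([0.40219937, 0.31275574]), np.float64(0.04479734227061272), 1) [array([-1.583e+00,  1.100e-02,  1.480e+02]), array([    nan,     nan, 102.333])]
(array([ 0.66133358, -0.11176529]), np.float64(0.012874126434326172), 1) [array([2.70000e-02, 1.20000e-02, 1.68333e+02]), array([-2.00000e-02,  1.40000e-02,  1.57333e+02])]
at [0.5998 0.3497 0.2027 2.9258] tilt 0.15 t 30.4 F [ 0.7 -0.3  0.1] gap 0.0856
   [186, -78, 3] az 3.35 rows 3.2
   [0, 0, 100] az -0.0 rows 1.6h.py:49: RuntimeWarning: invalid value encountered in divide
  c=np.array([(w*X).sum(),(w*Y).sum()])/w.sum();return np.arctan2(c[1],c[0]),np.hypot(*c),I.max()
```

Request:
move_arm([
  [[186, -78, 3], [0, 0, 3.35], -1],
  [[186, -78, 3], [0, 0, 3.35], -1],
  [[186, -78, 3], [0, 0, 3.35], -1],
  [[186, -78, 3], [0, 0, 3.35], -1],
])

```text
clock: 30.9
tcp_pos: [0.3972, 0.3122, 0.2005]
orientation: [-0.001, 0.389, 0.921, -0.002]
wrist_force: [0.7, -0.0, 0.6]
finger_gap: 0.0854
grip_force: 0.0
```

Request:
move_arm([
  [[0, 0, 90], [0, 0, 0], -1],
  [[0, 0, 90], [0, 0, 0], -1],
  [[0, 0, 90], [0, 0, 0], -1],
  [[0, 0, 90], [0, 0, 0], -1],
])

```text
clock: 31.4
tcp_pos: [0.4033, 0.3141, 0.1123]
orientation: [0.001, 0.39, 0.921, 0.001]
wrist_force: [0.8, 0.1, 0.4]
finger_gap: 0.0859
grip_force: 0.0
```

Run:
```python
from plan import *
plan((.4016,.3131,.021,np.pi-.8))
```

```text
at [0.4033 0.3141 0.1123 2.3413] tilt 0.1 t 31.4 F [0.8 0.1 0.4] gap 0.0859
   [0, -2, 91] az -0.0 rows 1.5
```

Request:
move_arm([
  [[0, -1, 90], [0, 0, 0], -1],
  [[0, -1, 90], [0, 0, 0], -1],
  [[0, -1, 90], [0, 0, 0], -1],
  [[0, -1, 90], [0, 0, 0], 1],
  [[0, -1, 90], [0, 0, 0], 1],
], squeeze=35)

```text
clock: 32.02
tcp_pos: [0.4029, 0.3136, 0.0236]
orientation: [0.001, 0.39, 0.921, 0.001]
wrist_force: [-1.3, -1.8, 5.5]
finger_gap: 0.0615
grip_force: 38.5
```

Request:
move_arm([
  [[0, 0, 0], [0, 0, 0], 1],
  [[0, 0, 0], [0, 0, 0], 1],
  [[0, 0, 0], [0, 0, 0], 1],
])

```text
clock: 32.4
tcp_pos: [0.4029, 0.3136, 0.0236]
orientation: [0.001, 0.39, 0.921, 0.001]
wrist_force: [-1.0, -1.5, 6.2]
finger_gap: 0.0616
grip_force: 38.7
```

Request:
move_arm([
  [[0, 0, -125], [0, 0, 0], 1],
  [[0, 0, -125], [0, 0, 0], 1],
  [[0, 0, -125], [0, 0, 0], 1],
  [[0, 0, -125], [0, 0, 0], 1],
  [[0, 0, -125], [0, 0, 0], 1],
])

```text
clock: 33.02
tcp_pos: [0.3998, 0.3121, 0.1444]
orientation: [-0.001, 0.39, 0.921, -0.002]
wrist_force: [0.1, -0.2, -4.1]
finger_gap: 0.0615
grip_force: 43.1
```

Run:
```python
from plan import *
F=np.pi-.8+1.55
plan((.6583,-.0087,.14,F),(.6583,-.0087,.06,F))
```

```text
at [0.3998 0.3121 0.1444 2.3412] tilt 0.22 t 33.0 F [ 0.1 -0.2 -4.1] gap 0.0615
   [-205, -19, 2] az -4.44 rows 4.2
   [-133, -157, 2] az -4.44 rows 4.2
   [0, 0, 80] az -0.0 rows 1.3
```

Request:
move_arm([
  [[-204, -19, 2], [0, 0, -4.44], 1],
  [[-204, -19, 2], [0, 0, -4.44], 1],
  [[-204, -19, 2], [0, 0, -4.44], 1],
  [[-204, -19, 2], [0, 0, -4.44], 1],
  [[-204, -19, 2], [0, 0, -4.44], 1],
])

```text
clock: 33.65
tcp_pos: [0.5304, 0.1507, 0.1419]
orientation: [-0.001, 0.013, 1.0, -0.001]
wrist_force: [-0.9, 0.3, -4.6]
finger_gap: 0.0616
grip_force: 42.6
```

Request:
move_arm([
  [[-132, -157, 2], [0, 0, -4.44], 1],
  [[-132, -157, 2], [0, 0, -4.44], 1],
  [[-132, -157, 2], [0, 0, -4.44], 1],
  [[-132, -157, 2], [0, 0, -4.44], 1],
  [[-132, -157, 2], [0, 0, -4.44], 1],
])

```text
clock: 34.28
tcp_pos: [0.6572, -0.0087, 0.1392]
orientation: [-0.002, -0.365, 0.931, 0.001]
wrist_force: [0.0, 1.7, -4.3]
finger_gap: 0.061
grip_force: 42.6
```

Request:
move_arm([
  [[0, 0, 85], [0, 0, 0], 1],
  [[0, 0, 85], [0, 0, 0], 1],
  [[0, 0, 85], [0, 0, 0], 1],
  [[0, 0, 85], [0, 0, 0], 1],
])

```text
clock: 34.78
tcp_pos: [0.6579, -0.0063, 0.0581]
orientation: [0.0, -0.366, 0.931, -0.0]
wrist_force: [-0.3, -0.3, -4.0]
finger_gap: 0.0613
grip_force: 42.4
```

Run:
```python
from plan import *
plan((.6583,-.0087,.0276,np.pi+.75))
```

```text
at [ 0.6579 -0.0063  0.0581 -2.3919] tilt 0.05 t 34.8 F [-0.3 -0.3 -4. ] gap 0.0613
   [1, -2, 31] az -0.0 rows 0.5
```

Request:
move_arm([
  [[1, -2, 26], [0, 0, 0], 1],
  [[1, -2, 26], [0, 0, 0], 1],
  [[1, -2, 29], [0, 0, 0], 1],
  [[1, -2, 30], [0, 0, 0], 1],
  [[1, -2, 31], [0, 0, 0], 1],
])

```text
clock: 35.4
tcp_pos: [0.6589, -0.0093, 0.0278]
orientation: [0.001, -0.366, 0.931, -0.0]
wrist_force: [-1.9, 0.2, 6.3]
finger_gap: 0.0612
grip_force: 43.4
```

Request:
move_arm([
  [[0, 0, 0], [0, 0, 0], 1],
  [[0, 0, 0], [0, 0, 0], -1],
  [[0, 0, 0], [0, 0, 0], -1],
  [[0, 0, 0], [0, 0, 0], -1],
])

```text
clock: 35.9
tcp_pos: [0.6584, -0.0092, 0.0262]
orientation: [0.0, -0.366, 0.931, -0.0]
wrist_force: [0.1, 0.7, 0.9]
finger_gap: 0.0852
grip_force: 0.0
```

Request:
move_arm([
  [[0, 0, -60], [0, 0, 0], -1],
  [[0, 0, -150], [0, 0, 0], -1],
  [[0, 0, -150], [0, 0, 0], -1],
  [[0, 0, -150], [0, 0, 0], -1],
])

```text
clock: 36.4
tcp_pos: [0.6602, -0.0094, 0.1796]
orientation: [0.003, -0.366, 0.931, -0.002]
wrist_force: [-0.5, -0.5, -0.3]
finger_gap: 0.0854
grip_force: 0.0
```

Run:
```python
from plan import *
plan((.42,.2,.19,np.pi))
```

```text
at [ 0.6602 -0.0094  0.1796 -2.3921] tilt 0.36 t 36.4 F [-0.5 -0.5 -0.3] gap 0.0854
   [17, 158, -5] az 2.15 rows 2.6
   [73, 141, -5] az 2.15 rows 2.6
```

Request:
move_arm([
  [[17, 158, -5], [0, 0, 2.15], -1],
  [[17, 158, -5], [0, 0, 2.15], -1],
  [[17, 158, -5], [0, 0, 2.15], -1],
])

```text
clock: 36.78
tcp_pos: [0.5346, 0.0964, 0.1792]
orientation: [-0.002, -0.186, 0.983, 0.0]
wrist_force: [0.3, 1.0, 0.4]
finger_gap: 0.0856
grip_force: 0.0
```

Request:
move_arm([
  [[73, 141, -5], [0, 0, 2.15], -1],
  [[73, 141, -5], [0, 0, 2.15], -1],
  [[73, 141, -5], [0, 0, 2.15], -1],
])

```text
clock: 37.15
tcp_pos: [0.4153, 0.2004, 0.1845]
orientation: [-0.002, 0.001, 1.0, -0.0]
wrist_force: [-0.3, 0.9, -0.5]
finger_gap: 0.0854
grip_force: 0.0
```

Run:
```python
from plan import *
from h import *
P=[env.read_camera(n) for n in("scene","top")]
for xy in[(.6583,-.0087),(.6614,-.1136)]:
    o=[(p,mask(p,"tin_a",xy,.039)) for p in P];q=fit(o,"tin",xy,.004);print("tin",q,[np.round(stripe(p,q[0],.076),3) for p in P])
for p in P: print([(np.round(d["centre"],3).tolist(),round(d["confidence"],2)) for d in env.landmark_of("tin_a",p)],[(np.round(d["centre"],3).tolist(),round(d["confidence"],2)) for d in env.landmark_of("box_a",p)])
for pp in (P,P[:1],P[1:]):print("topbox",pfit(pp,"box",(.599,.35,-.215),.07),"lowbox",pfit(pp,"tag",(.6162,-.348,.008),.006))
cv2.imwrite("pics/s2.png",cv2.resize(P[0]["pixels"][120:330,100:380,::-1],(800,600),interpolation=cv2.INTER_CUBIC))
cv2.imwrite("pics/p2.png",np.vstack([np.hstack([cv2.resize(q["pixels"][v-20:v+20,u-20:u+20,::-1],(260,260),interpolation=cv2.INTER_CUBIC) for c in [(.6583,-.0087,.076),(.6614,-.1136,.076),(.6,.35,.1)] for u,v in [proj(q,[c])[0].astype(int)]]) for q in P]))
```

```text
tin (array([ 0.65850465, -0.01306754]), np.float64(0.07698226720094681), 2) [array([2.34000e-01, 1.20000e-02, 1.61667e+02]), array([2.03000e-01, 1.30000e-02, 1.57333e+02])]
tin (array([ 0.66132777, -0.11314641]), np.float64(0.04631892964243889), 2) [array([1.28000e-01, 1.20000e-02, 1.63333e+02]), array([1.90e-02, 1.30e-02, 1.58e+02])]
[([0.657, -0.115, 0.006], 0.89), ([0.655, -0.008, 0.003], 0.57)] [([0.595, 0.349, 0.065], 0.77), ([0.603, 0.352, 0.021], 0.57)]
[([0.657, -0.012, 0.006], 0.68), ([0.662, -0.108, 0.007], 0.67), ([0.662, -0.115, 0.005], 0.66), ([0.595, 0.347, 0.02], 0.4)] [([0.596, 0.349, 0.072], 0.83), ([0.597, 0.348, 0.02], 0.54)]
topbox ([0.6013, 0.348, -0.2558], np.float64(1212.2)) lowbox ([0.6165, -0.3487, 0.0067], np.float64(362.9))
topbox ([0.6011, 0.3458, -0.2978], np.float64(1269.0)) lowbox ([0.6164, -0.349, 0.0067], np.float64(336.3))
topbox ([0.5991, 0.3506, -0.2219], np.float64(1065.9)) lowbox ([0.6162, -0.3482, 0.0083], np.float64(367.3))
```

View pics/s2.png

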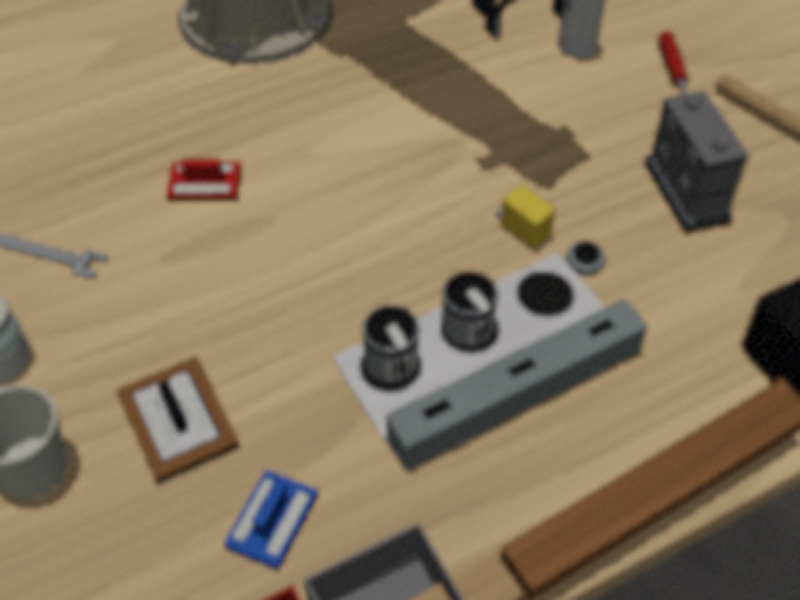

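View pics/p2.png

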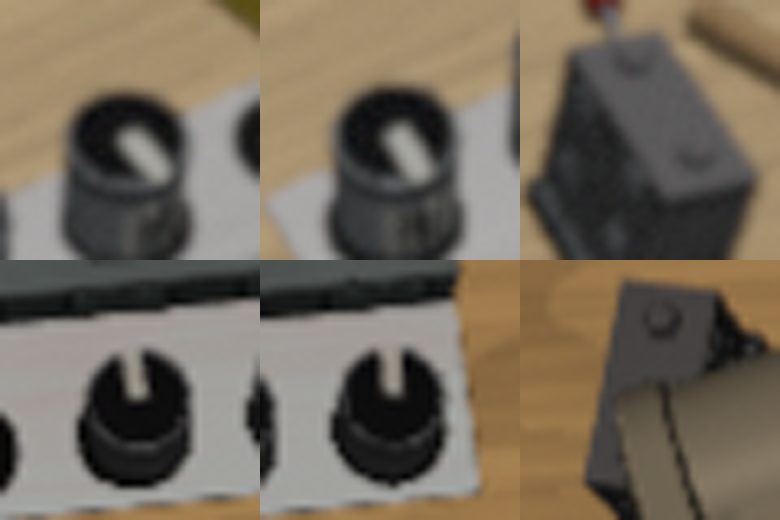

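The scene crop shows the tag seated in the cradle (175,405), both boxes stacked on the scale (700,160), and the tins on the middle and right pads (470,310 and 392,345). The middle tin's stripe is turned too far, so I'll measure its yaw with a lid-and-stripe fit.

```bash
cat >> h.py <<'E'
def tinL(w=.008,r0=.0,r1=.029):
    ring=lambda r,z:[[r*np.cos(t),r*np.sin(t),z] for t in a]
    L["tin"]=[("s",ring(.031,0)+ring(.031,.072)),("s",ring(.031,.072)),("s",ring(.0285,.072)),("s",[[x,y,.072] for x in(r0,r1) for y in(-w/2,w/2)])]
E
python3 - <<'E'
from plan import *
from h import *
P=[env.read_camera(n) for n in("scene","top")]
for w in(.007,.010):
  tinL(w)
  for q in[(.6583,-.0087,.15),(.6614,-.1136,.03)]:
    print(w,[pfit(pp,"tin",q,.004) for pp in(P,P[:1],P[1:])])
E
```

```text
0.007 [([0.6577, -0.0114, 0.0896], np.float64(737.0)), ([0.658, -0.012, 0.1612], np.float64(771.9)), ([0.657, -0.0112, 0.0808], np.float64(663.1))]
0.007 [([0.6595, -0.1113, -0.0391], np.float64(815.1)), ([0.6616, -0.1132, 0.0139], np.float64(1005.0)), ([0.6593, -0.1108, -0.0688], np.float64(542.7))]
0.01 [([0.658, -0.0116, 0.1145], np.float64(692.3)), ([0.6585, -0.012, 0.1145], np.float64(703.6)), ([0.6569, -0.0111, 0.0687], np.float64(647.3))]
0.01 [([0.6599, -0.1115, 0.0037], np.float64(772.5)), ([0.6617, -0.1133, 0.0906], np.float64(941.9)), ([0.6594, -0.1109, -0.0458], np.float64(536.8))]
```

Run:
```python
from plan import *
F=np.pi+.75
plan((.6583,-.0095,.18,F),(.6583,-.0095,.11,F))
```

```text
at [0.4192 0.199  0.186  3.1393] tilt 0.02 t 37.8 F [ 0.8  0.2 -1.4] gap 0.0855
   [-120, -104, 3] az -2.16 rows 2.5
   [-73, -141, 3] az -2.16 rows 2.5
   [0, 0, 70] az -0.0 rows 1.1
```

Request:
move_arm([
  [[-120, -104, 3], [0, 0, -2.16], -1],
  [[-120, -104, 3], [0, 0, -2.16], -1],
  [[-120, -104, 3], [0, 0, -2.16], -1],
  [[-120, -104, 3], [0, 0, -2.16], -1],
])

```text
clock: 38.25
tcp_pos: [0.5408, 0.0929, 0.1827]
orientation: [0.0, -0.185, 0.983, -0.0]
wrist_force: [-0.6, 0.2, 0.5]
finger_gap: 0.0853
grip_force: 0.0
```

Request:
move_arm([
  [[-73, -141, 3], [0, 0, -2.16], -1],
  [[-73, -141, 3], [0, 0, -2.16], -1],
  [[-73, -141, 3], [0, 0, -2.16], -1],
  [[-73, -141, 3], [0, 0, -2.16], -1],
])

```text
clock: 38.75
tcp_pos: [0.6591, -0.0104, 0.1792]
orientation: [-0.0, -0.366, 0.93, 0.0]
wrist_force: [-0.9, 1.4, -0.0]
finger_gap: 0.0854
grip_force: 0.0
```

Request:
move_arm([
  [[0, 0, 60], [0, 0, 0], -1],
  [[0, 0, 60], [0, 0, 0], -1],
  [[0, 0, 60], [0, 0, 0], -1],
  [[0, 0, 60], [0, 0, 0], -1],
])

```text
clock: 39.25
tcp_pos: [0.6598, -0.0087, 0.1233]
orientation: [0.002, -0.368, 0.93, -0.001]
wrist_force: [-0.2, -0.0, -0.1]
finger_gap: 0.0853
grip_force: 0.0
```

Run:
```python
from plan import *
plan((.6583,-.0095,.026,np.pi+.75))
```

```text
at [ 0.6598 -0.0087  0.1233 -2.388 ] tilt 0.26 t 39.2 F [-0.2 -0.  -0.1] gap 0.0853
   [2, 0, 97] az 0.02 rows 1.6
```

Request:
move_arm([
  [[0, 0, 94], [0, 0, 0], -1],
  [[0, 0, 94], [0, 0, 0], -1],
  [[0, 0, 94], [0, 0, 0], -1],
  [[0, 0, 94], [0, 0, 0], 1],
  [[0, 0, 94], [0, 0, 0], 1],
], squeeze=35)

```text
clock: 39.88
tcp_pos: [0.6605, -0.0091, 0.0295]
orientation: [0.002, -0.368, 0.93, -0.001]
wrist_force: [-0.4, 0.4, 5.5]
finger_gap: 0.0614
grip_force: 39.5
```

Request:
move_arm([
  [[0, 0, 0], [0, 0, 0], 1],
  [[0, 0, 0], [0, 0, 0], 1],
  [[0, 0, -4], [0, 0, 0], 1],
  [[0, 0, -4], [0, 0, 0.6], 1],
  [[0, 0, -4], [0, 0, 0.6], 1],
])

```text
clock: 40.5
tcp_pos: [0.6579, -0.009, 0.0301]
orientation: [-0.0, -0.319, 0.948, 0.0]
wrist_force: [0.2, -0.2, -4.7]
finger_gap: 0.0612
grip_force: 39.0
```

Run:
```python
from plan import *
plan((.6583,-.009,.0276,np.pi+.65))
```

```text
at [ 0.6579 -0.009   0.0301 -2.4924] tilt 0.05 t 40.5 F [ 0.2 -0.2 -4.7] gap 0.0612
   [0, 0, 3] az -0.0 rows 0.0
```

Request:
move_arm([
  [[0, 0, 2], [0, 0, 0], 1],
  [[0, 0, 2], [0, 0, 0], 1],
  [[0, 0, 2], [0, 0, 0], -1],
  [[0, 0, 2], [0, 0, 0], -1],
  [[0, 0, 2], [0, 0, 0], -1],
])

```text
clock: 41.12
tcp_pos: [0.6585, -0.0091, 0.0283]
orientation: [0.0, -0.319, 0.948, -0.0]
wrist_force: [-0.8, 0.1, -0.2]
finger_gap: 0.0856
grip_force: 0.0
```

Request:
move_arm([
  [[0, 0, -60], [0, 0, 0], -1],
  [[0, 0, -120], [0, 0, 0], -1],
  [[0, 0, -150], [0, 0, 0], -1],
  [[0, 0, -150], [0, 0, 0], -1],
])

```text
clock: 41.62
tcp_pos: [0.6603, -0.0093, 0.182]
orientation: [0.003, -0.319, 0.948, -0.002]
wrist_force: [0.1, 0.3, 0.1]
finger_gap: 0.0854
grip_force: 0.0
```

Request:
move_arm([
  [[30, 165, 0], [0, 0, 1.8], -1],
  [[30, 165, 0], [0, 0, 1.8], -1],
  [[30, 165, 0], [0, 0, 1.8], -1],
  [[30, 165, 0], [0, 0, 1.8], -1],
])

```text
clock: 42.12
tcp_pos: [0.5315, 0.1063, 0.1771]
orientation: [-0.002, -0.168, 0.986, 0.0]
wrist_force: [0.9, 0.4, -0.1]
finger_gap: 0.0855
grip_force: 0.0
```

Request:
move_arm([
  [[70, 110, 0], [0, 0, 1.8], 1],
  [[70, 110, 0], [0, 0, 1.8], 1],
  [[70, 110, 0], [0, 0, 1.8], 1],
  [[70, 110, 0], [0, 0, 1.8], 1],
])

```text
clock: 42.62
tcp_pos: [0.4333, 0.1852, 0.178]
orientation: [0.0, -0.011, 1.0, -0.0]
wrist_force: [0.3, -0.9, -0.1]
finger_gap: 0.0125
grip_force: 0.0
```

Run:
```python
from plan import *
from h import *
P=[env.read_camera(n) for n in("scene","top")]
tinL(.009)
for q in[(.6583,-.0095,.05),(.6614,-.113,.03)]:
    print([pfit(pp,"tin",q,.004) for pp in(P,P[:1],P[1:])])
    o=[(p,mask(p,"tin_a",q[:2],.039)) for p in P];c=fit(o,"tin",q[:2],.004);print(c,[np.round(stripe(p,c[0],.076),3) for p in P])
plan()
cv2.imwrite("pics/p3.png",np.vstack([np.hstack([cv2.resize(q["pixels"][v-20:v+20,u-20:u+20,::-1],(260,260),interpolation=cv2.INTER_CUBIC) for c in [(.6583,-.0087,.076),(.6614,-.1136,.076),(.633,.168,.02)] for u,v in [proj(q,[c])[0].astype(int)]]) for q in P]))
# key: dark disc centroid at candidate heights
for p in P:
    g=cv2.cvtColor(p["pixels"],cv2.COLOR_RGB2GRAY);xy=(.633,.168);G=np.arange(-24,24.1,1)/1000;X,Y=np.meshgrid(G,G)
    uv=proj(p,np.c_[X.ravel()+xy[0],Y.ravel()+xy[1],np.full(X.size,.022)]).astype(np.float32)
    I=cv2.remap(g,uv[:,0].reshape(X.shape),uv[:,1].reshape(X.shape),cv2.INTER_LINEAR).astype(float)
    w=np.clip(60-I,0,40)*(np.hypot(X,Y)<.024);print("key",np.round([xy[0]+(w*X).sum()/w.sum(),xy[1]+(w*Y).sum()/w.sum()],4),[(np.round(d["centre"],4).tolist(),round(d["confidence"],2)) for d in env.landmark_of("key_top",p)])
```

```text
[([0.656, -0.0115, -0.0081], np.float64(727.7)), ([0.6564, -0.0123, 0.0412], np.float64(852.4)), ([0.656, -0.0109, -0.0332], np.float64(554.2))]
(array([ 0.65647326, -0.01268598]), np.float64(0.02698884904384613), 2) [array([9.10000e-02, 1.20000e-02, 1.62667e+02]), array([6.00e-02, 1.40e-02, 1.57e+02])]
[([0.6598, -0.1114, -0.0353], np.float64(778.3)), ([0.6614, -0.1132, 0.0735], np.float64(965.4)), ([0.6593, -0.111, -0.0445], np.float64(539.0))]
(array([ 0.66126159, -0.11265072]), np.float64(0.045949555933475494), 2) [array([9.30e-02, 1.20e-02, 1.65e+02]), array([1.20e-02, 1.40e-02, 1.58e+02])]
at [ 0.4335  0.1846  0.178  -3.1232] tilt 0.01 t 42.9 F [0.8 0.7 0.9] gap -0.0
key [0.6373 0.1643] [([0.6343, 0.1695, 0.0199], 0.39), ([0.4459, -0.4949, -0.0013], 0.26)]
key [0.6319 0.1683] [([0.6335, 0.172, 0.0213], 0.48)]
```

View pics/p3.png

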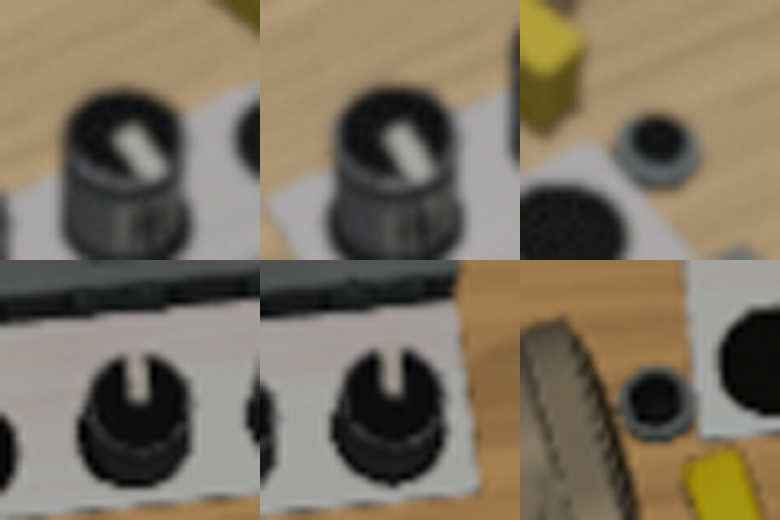

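Both stripes now point at the scanner (crop 135,375 and 392,370). The key's black disc shows at (659,138) and (657,402), which agrees with the landmark near (0.6335, 0.169). Now I'll push the key.

Run:
```python
from plan import *
plan((.6335,.1685,.12,np.pi),(.6335,.1685,.04,np.pi))
```

```text
at [ 0.4331  0.1849  0.1781 -3.1228] tilt 0.01 t 43.0 F [0.3 0.9 0.2] gap -0.0001
   [-200, -20, 58] az 0.11 rows 3.3
   [0, 0, 80] az -0.0 rows 1.3
```

Request:
move_arm([
  [[-200, -20, 58], [0, 0, 0.1], 1],
  [[-200, -20, 58], [0, 0, 0.1], 1],
  [[-200, -20, 58], [0, 0, 0.1], 1],
  [[-200, -20, 58], [0, 0, 0.1], 1],
  [[-200, -20, 58], [0, 0, 0.1], 1],
])

```text
clock: 43.65
tcp_pos: [0.6338, 0.1685, 0.1184]
orientation: [-0.001, -0.001, 1.0, -0.0]
wrist_force: [-1.0, -0.5, -0.4]
finger_gap: 0.0003
grip_force: 0.0
```

Request:
move_arm([
  [[0, 0, 70], [0, 0, 0], 1],
  [[0, 0, 70], [0, 0, 0], 1],
  [[0, 0, 70], [0, 0, 0], 1],
  [[0, 0, 70], [0, 0, 0], 1],
])

```text
clock: 44.15
tcp_pos: [0.6343, 0.1697, 0.053]
orientation: [0.002, -0.001, 1.0, 0.0]
wrist_force: [-0.2, -0.7, -0.5]
finger_gap: 0.0002
grip_force: 0.0
```

Run:
```python
from plan import *
plan((.6335,.1685,.022,np.pi))
from h import *
P=[env.read_camera("scene")]
q=P[0];u,v=proj(q,[[.633,.168,.03]])[0].astype(int)
cv2.imwrite("pics/k1.png",cv2.resize(q["pixels"][v-45:v+35,u-55:u+40,::-1],(665,560),interpolation=cv2.INTER_CUBIC))
```

```text
at [ 0.6343  0.1697  0.053  -3.1389] tilt 0.22 t 44.1 F [-0.2 -0.7 -0.5] gap 0.0002
   [1, -1, 31] az 0.02 rows 0.5
```

View pics/k1.png

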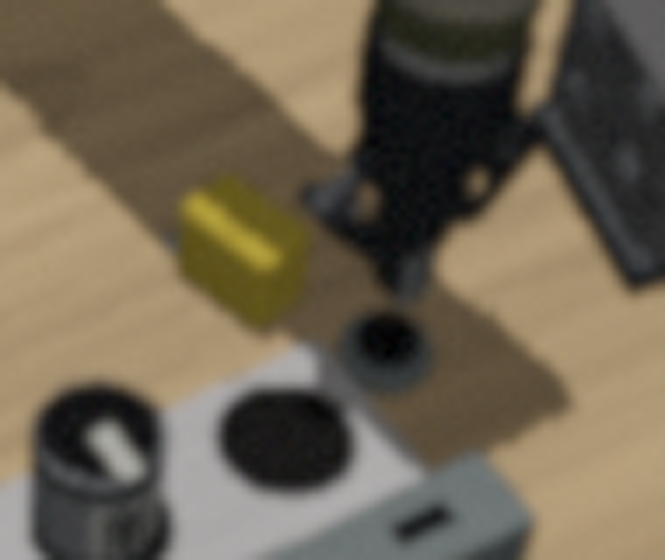

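The closed fingertips sit right above the key (tips about 395,290; key 388,337). I'll press in small steps.

Request:
move_arm([
  [[1, -1, 26], [0, 0, 0], 1],
  [[1, -1, 26], [0, 0, 0], 1],
  [[1, -1, 28], [0, 0, 0], 1],
  [[1, -1, 30], [0, 0, 0], 1],
  [[1, -1, 30], [0, 0, 0], 1],
])

```text
clock: 44.82
tcp_pos: [0.6329, 0.1685, 0.0213]
orientation: [0.001, -0.001, 1.0, 0.0]
wrist_force: [0.7, 0.7, 1.3]
finger_gap: -0.0004
grip_force: 0.9
```

Request:
move_arm([
  [[0, 0, 3], [0, 0, 0], 1],
  [[0, 0, 3], [0, 0, 0], 1],
  [[0, 0, 5], [0, 0, 0], 1],
  [[0, 0, 5], [0, 0, 0], 1],
])

```text
clock: 45.32
tcp_pos: [0.6329, 0.1685, 0.0161]
orientation: [0.001, -0.001, 1.0, 0.0]
wrist_force: [1.2, 0.8, 6.1]
finger_gap: 0.0002
grip_force: 3.1
```

Request:
move_arm([
  [[0, 0, 2], [0, 0, 0], 1],
  [[0, 0, 3], [0, 0, 0], 1],
  [[0, 0, 3], [0, 0, 0], 1],
  [[0, 0, 3], [0, 0, 0], 1],
])

```text
clock: 45.82
tcp_pos: [0.633, 0.1685, 0.0158]
orientation: [0.002, -0.001, 1.0, 0.0]
wrist_force: [-3.4, -0.0, 21.1]
finger_gap: 0.0002
grip_force: 10.5
```

Request:
move_arm([
  [[0, 0, -60], [0, 0, 0], 1],
  [[0, 0, -120], [0, 0, 0], 1],
  [[0, 0, -120], [0, 0, 0], 1],
])

```text
clock: 46.2
tcp_pos: [0.6346, 0.1688, 0.1377]
orientation: [0.004, -0.001, 1.0, 0.0]
wrist_force: [0.5, 0.6, -0.6]
finger_gap: -0.0002
grip_force: 0.0
```

Request:
move_arm([
  [[150, 70, -30], [0, 0, 0], 1],
  [[150, 70, -30], [0, 0, 0], 1],
  [[150, 70, -30], [0, 0, 0], 1],
  [[150, 70, -30], [0, 0, 0], 1],
])

```text
clock: 46.7
tcp_pos: [0.4779, 0.2387, 0.1614]
orientation: [-0.002, -0.003, 1.0, -0.0]
wrist_force: [1.4, 0.1, 0.8]
finger_gap: 0.0001
grip_force: 0.0
```

Run:
```python
from plan import *
from h import *
P=[env.read_camera(n) for n in("scene","top")]
tinL(.009)
for q in[(.6583,-.0095,.05),(.6614,-.113,.03)]: print([pfit(pp,"tin",q,.004) for pp in(P,P[:1],P[1:])])
plan()
cv2.imwrite("pics/f.png",np.hstack([cv2.resize(P[0]["pixels"][130:320,130:370,::-1],(400,317),interpolation=cv2.INTER_CUBIC),cv2.resize(P[1]["pixels"][110:300,140:380,::-1],(400,317),interpolation=cv2.INTER_CUBIC)]))
```

```text
[([0.656, -0.0114, -0.0068], np.float64(728.2)), ([0.6564, -0.0123, 0.0389], np.float64(855.0)), ([0.6561, -0.0109, -0.0359], np.float64(557.8))]
[([0.6598, -0.1114, -0.0358], np.float64(780.6)), ([0.6613, -0.113, 0.0473], np.float64(969.9)), ([0.6593, -0.111, -0.0445], np.float64(540.0))]
at [ 0.4811  0.2379  0.1613 -3.1383] tilt 0.09 t 46.8 F [ 0.2 -0.   0.4] gap -0.0002
```

View pics/f.png

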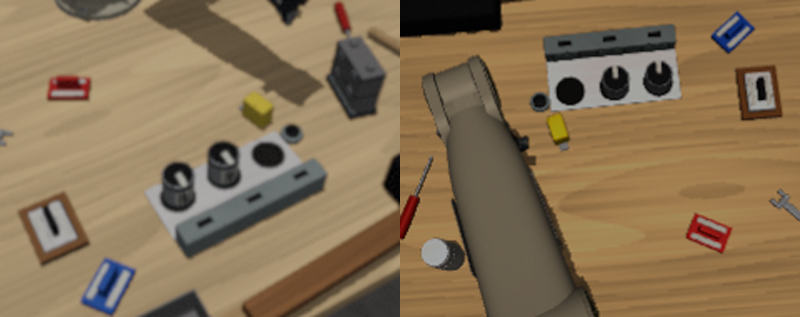

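```bash
python3 -c "
from workcell import env
print(env.hand_in())"
```

```text
the job is handed in; nothing more can be done
None
```

The job is handed in; `hand_in()` returned no verdict. By force and camera checks, the tag is seated in the cradle, both tins stand on pads facing the scanner, both boxes are locked on the weighing plate, and the key was pushed fully down and released.

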